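# Put the spice jars away in two stacked pantry totes

## Robot

A 7-joint arm with a two-finger parallel gripper is mounted at the origin on the work surface. World frame = base frame: x ahead of the robot, y to its left, z up, the work surface at z = 0. Lengths are in m, angles in rad, forces in N, time in s.
With the tool pointing down it reaches from about 0.4 to 0.9 m from the base axis. Payload 5.5 kg.
Tool frame: the origin (TCP) lies at the very end of the fingers, on their centre line; the grasp point (between the pads) lies 19 mm behind it; y points along the fingers, x is the direction in which the jaws open and shut, and the axes are right-handed (so a half turn about y gives the same grasp; the last joint's range is limited). The gripper opens to 85 mm and grips with 20 to 120 N. Pads are 22 mm wide; open, the fingers measure 114 mm over their backs; the gripper's body (76 mm by 85 mm) begins 54 mm behind the grasp point. The pads swing forward as they close: fully open they stand 13 mm farther back than shut.
Start: joints at [1.374, 0.501, -0.427, 1.55, 0.221, 1.138, -0.21], TCP at [0.288, -0.582, 0.199] pointing down, gripper open.
Joint ranges: [-2.88, 2.88], [-0.31, 2.03], [-1.54, 1.56], [0.2, 2.42], [-1.41, 4.55], [0.19, 2.02], [-2.57, 2.57]. Speed limits (rad/s): [2.57, 2.57, 3.14, 3.14, 3.14, 3.14, 3.14].

## Interface

Orientations are given as a unit quaternion [x, y, z, w].
In Python, from station import arm gives the robot as it stands. The module is installed in compiled form; this text tells all that it offers.
- The arm moves only by the shell command python3 -m crank 'ROWS' [FORCE]. ROWS is JSON, a list of rows, each an object of numbers: "grip": the closure in counts, from 0 (fully open) to 255 (shut); "x", "y", "z": the shift along the tool's x, y, z in mm; "roll": the turn about the tool's y in degrees. A call has 1 to 20 rows; each row is the pose to reach, as a shift and turn from the pose commanded when the call began, along the tool's axes at that moment; what a row does not reach only later rows make up. A row lasts 1/10 s, in which the tool goes at most 50 mm and 8.59 degrees, less where a joint would pass 70% of its speed; a pose out of reach is approached as far as the arm can. A call with a gripper value outside its range is refused whole. The fingers move at their own pace and stop on an object; FORCE is the grip in N (left out, the last holds). Time passes only in rows, so rows that repeat a pose let the fingers close. It gives the time, the measured TCP pose, the force and the opening at its end, in the units of the state.
- arm.observe(): the state, without advancing time (a new reading comes with each control period).
- arm.read_camera(name): name is "side" or "top"; returns (picture, depth): 384x512x3 uint8, red, green, blue; 384x512 float32, m along the optical axis (not along the pixel's ray), 0 where there is no reading.
- arm.camera_info(name): a dict with "fx", "fy", "cx", "cy" (pixels), "position" and "attitude" of the camera in the world. Camera axes: x right, y down, z forward; pixel columns grow to the right and rows downward; lengths in m; the calibration is good to about 2 mm. A picture is of the moment at which its call begins. camera_info takes no time and is no camera call.
- arm.close_job(): hands the job in, once; it reports no verdict.
The state is a dict: "t": time; "joints": joint angles; "joint_velocities": joint speeds; "joint_efforts": joint torques, N m; "ee_pos": TCP position; "ee_rot": TCP orientation; "contact_force": force on the tool from outside, world axes, zero at the start; "ft_torque": the same for the moment, N m; "gripper_width": finger opening in m.
Only numpy, scipy, OpenCV 4.12 (cv2) and the standard library are available. Lean on these libraries where they do the work, as an engineer would, in place of code of your own. Each camera call takes 0.05 s, during which the arm holds its last target.

## Task

Put the small spice jars away in the two white totes: stand one jar upright in each of the four wells of the tote in the shallow steel tray, then set the other tote on top, turned end for end against it (its cut-out front over the lower tote's plain back) so that it stacks on the ledges and does not nest down on the jars. Stand the jars that are left over in the upper tote's wells, one to a well, whichever wells you like, leave the lower tote in its tray, and do not disturb the other things on the shelf.

Things in the scene. Friction and masses are not known exactly. Their poses are not given: they have to be found in the camera images.
- lower_grip (a point): Lower tote, the one standing in a fixed dark steel tray (278 x 148, 4 thick, edge 14 high; 5 play): white stack-nest plastic tote, rim 280 x 150 (5 mm bead outside), 70 high, walls 4, foot 260 x 130. This point: middle of the grip of the spine across its middle (parallel to the short ends), 43 above its underside. x axis: along the tote from its cut-out front to its back; z up.
- upper_grip (a point): Upper tote: same shape, point and axes as the lower one, standing by itself on the steel surface, facing any way. To carry it, grip the top of the spine, 24 thick, from 28 to 58 above the underside, fingers closing along the tote's length; below 28 the spine is 36 thick and hollow. The floor beside it is 4 thick. Mass about 0.35 kg.
- upper_front (a point): Middle of the upper tote's front end, at rim height. Front: cut-out 64 wide (wall 24 high there), a ledge inside each corner. Back: full height, one ledge in its middle. Ledge tops are 6 below the rim. Front over the lower tote's back: feet stand on ledges, underside 64 above the lower's, about 5 play each way by the rims. Same way round: it nests, sinking on to the jars.
- lower_well1 (a point): Well of the lower tote (front, +y side; 65 along and 34 across from the spine's middle), about 56 x 56 between ribs 8 high. This point is 18 above the well's floor: where the middle of a jar standing there belongs. Fingers closing along the tote's length have 24 or more free on each side of a jar here; across it there is less. Axes as the tote.
- lower_well2 (a point): Well of the lower tote (front, -y side; 65 along and 34 across from the spine's middle), about 56 x 56 between ribs 8 high. This point is 18 above the well's floor: where the middle of a jar standing there belongs. Fingers closing along the tote's length have 24 or more free on each side of a jar here; across it there is less. Axes as the tote.
- lower_well3 (a point): Well of the lower tote (back, +y side; 65 along and 34 across from the spine's middle), about 56 x 56 between ribs 8 high. This point is 18 above the well's floor: where the middle of a jar standing there belongs. Fingers closing along the tote's length have 24 or more free on each side of a jar here; across it there is less. Axes as the tote.
- lower_well4 (a point): Well of the lower tote (back, -y side; 65 along and 34 across from the spine's middle), about 56 x 56 between ribs 8 high. This point is 18 above the well's floor: where the middle of a jar standing there belongs. Fingers closing along the tote's length have 24 or more free on each side of a jar here; across it there is less. Axes as the tote.
- upper_well1 (a point): Well of the upper tote (front, +y side; 65 along and 34 across from the spine's middle), about 56 x 56 between ribs 8 high. This point is 18 above the well's floor: where the middle of a jar standing there belongs. Fingers closing along the tote's length have 24 or more free on each side of a jar here; across it there is less. Axes as the tote.
- upper_well2 (a point): Well of the upper tote (front, -y side; 65 along and 34 across from the spine's middle), about 56 x 56 between ribs 8 high. This point is 18 above the well's floor: where the middle of a jar standing there belongs. Fingers closing along the tote's length have 24 or more free on each side of a jar here; across it there is less. Axes as the tote.
- upper_well3 (a point): Well of the upper tote (back, +y side; 65 along and 34 across from the spine's middle), about 56 x 56 between ribs 8 high. This point is 18 above the well's floor: where the middle of a jar standing there belongs. Fingers closing along the tote's length have 24 or more free on each side of a jar here; across it there is less. Axes as the tote.
- upper_well4 (a point): Well of the upper tote (back, -y side; 65 along and 34 across from the spine's middle), about 56 x 56 between ribs 8 high. This point is 18 above the well's floor: where the middle of a jar standing there belongs. Fingers closing along the tote's length have 24 or more free on each side of a jar here; across it there is less. Axes as the tote.
- jar1_mid (a point): Squat round spice jar, glass with an aluminium screw lid, diameter 46, 36 tall, thick heavy base, about 90 g, all alike; its centre, half-way up; z points out of the lid. Six to eight jars are present.
- jar2_mid (a point): Squat round spice jar, glass with an aluminium screw lid, diameter 46, 36 tall, thick heavy base, about 90 g, all alike; its centre, half-way up; z points out of the lid. Six to eight jars are present.
- jar3_mid (a point): Squat round spice jar, glass with an aluminium screw lid, diameter 46, 36 tall, thick heavy base, about 90 g, all alike; its centre, half-way up; z points out of the lid. Six to eight jars are present.
- jar4_mid (a point): Squat round spice jar, glass with an aluminium screw lid, diameter 46, 36 tall, thick heavy base, about 90 g, all alike; its centre, half-way up; z points out of the lid. Six to eight jars are present.
- jar5_mid (a point): Squat round spice jar, glass with an aluminium screw lid, diameter 46, 36 tall, thick heavy base, about 90 g, all alike; its centre, half-way up; z points out of the lid. Six to eight jars are present.
- jar6_mid (a point): Squat round spice jar, glass with an aluminium screw lid, diameter 46, 36 tall, thick heavy base, about 90 g, all alike; its centre, half-way up; z points out of the lid. Six to eight jars are present.
- jar7_mid (a point): Squat round spice jar, glass with an aluminium screw lid, diameter 46, 36 tall, thick heavy base, about 90 g, all alike; its centre, half-way up; z points out of the lid. Six to eight jars are present.
- jar8_mid (a point): Squat round spice jar, glass with an aluminium screw lid, diameter 46, 36 tall, thick heavy base, about 90 g, all alike; its centre, half-way up; z points out of the lid. Six to eight jars are present.
- pasta_tube: Bystander, to be left alone: clear acrylic pasta tube with a black cap, diameter 92, 225 tall. Origin: centre of its underside.
- ceramic_jar: Bystander, to be left alone: terracotta-coloured ceramic jar with a knobbed lid, diameter 104, 138 tall. Origin: centre of its underside.
- funnel: Bystander, to be left alone: black plastic funnel standing mouth down, diameter 104, 95 tall. Origin: centre of its underside.
- scoop: Bystander, to be left alone: birch wood scoop, bowl 85 x 57 x 32 with a 95 long handle towards its -x. Origin: centre of its underside.
- lid: Bystander, to be left alone: loose aluminium lid with a knob, lying flat, diameter 120, 34 tall. Origin: centre of its underside.
Things that resemble listed ones, but are neither listed nor needed, are in the scene too. What is shaped like the part that bears jar4_mid but red is not meant. Leave any red look-alike of the part that bears jar3_mid alone.

How it is judged:
On the way, in this order (a step that is already met when the one before it is completed fails the run):
1. each of the lower tote's four wells holds one jar (distance between any of jar1_mid, jar2_mid, jar3_mid, jar4_mid, jar5_mid, jar6_mid, jar7_mid, jar8_mid and lower_well1 below 0.013 m and distance between any of jar1_mid, jar2_mid, jar3_mid, jar4_mid, jar5_mid, jar6_mid, jar7_mid, jar8_mid and lower_well2 below 0.013 m and distance between any of jar1_mid, jar2_mid, jar3_mid, jar4_mid, jar5_mid, jar6_mid, jar7_mid, jar8_mid and lower_well3 below 0.013 m and distance between any of jar1_mid, jar2_mid, jar3_mid, jar4_mid, jar5_mid, jar6_mid, jar7_mid, jar8_mid and lower_well4 below 0.013 m), for 0.2 s.
2. the upper tote is stacked, turned end for end, on the lower tote's ledges (x of upper_grip in the frame of lower_grip between -0.009 and 0.009 m and y of upper_grip in the frame of lower_grip between -0.009 and 0.009 m and z of upper_grip in the frame of lower_grip between 0.06 and 0.068 m and x of upper_front in the frame of lower_grip between 0.125 and 0.155 m and angle between upper_grip's own z axis and vertical below 0.05 rad), for 0.3 s.
At the end, for the whole second after the job is handed in: Each jar stands upright (0.2 rad) in a well, centre within 13 mm of its point; all four lower wells hold one; the upper tote is turned end for end on the lower, within 9 mm sideways, 60 to 68 mm higher, level (0.05 rad); the lower tote stands flat in its tray (moved under 15 mm) (all of step 1 and all of step 2 and (distance between jar1_mid and lower_well1 below 0.013 m or distance between jar1_mid and lower_well2 below 0.013 m or distance between jar1_mid and lower_well3 below 0.013 m or distance between jar1_mid and lower_well4 below 0.013 m or distance between jar1_mid and upper_well1 below 0.013 m or distance between jar1_mid and upper_well2 below 0.013 m or distance between jar1_mid and upper_well3 below 0.013 m or distance between jar1_mid and upper_well4 below 0.013 m) and angle between each of jar1_mid, jar2_mid, jar3_mid, jar4_mid, jar5_mid, jar6_mid, jar7_mid, jar8_mid's own z axis and vertical below 0.2 rad and (distance between jar2_mid and lower_well1 below 0.013 m or distance between jar2_mid and lower_well2 below 0.013 m or distance between jar2_mid and lower_well3 below 0.013 m or distance between jar2_mid and lower_well4 below 0.013 m or distance between jar2_mid and upper_well1 below 0.013 m or distance between jar2_mid and upper_well2 below 0.013 m or distance between jar2_mid and upper_well3 below 0.013 m or distance between jar2_mid and upper_well4 below 0.013 m) and (distance between jar3_mid and lower_well1 below 0.013 m or distance between jar3_mid and lower_well2 below 0.013 m or distance between jar3_mid and lower_well3 below 0.013 m or distance between jar3_mid and lower_well4 below 0.013 m or distance between jar3_mid and upper_well1 below 0.013 m or distance between jar3_mid and upper_well2 below 0.013 m or distance between jar3_mid and upper_well3 below 0.013 m or distance between jar3_mid and upper_well4 below 0.013 m) and (distance between jar4_mid and lower_well1 below 0.013 m or distance between jar4_mid and lower_well2 below 0.013 m or distance between jar4_mid and lower_well3 below 0.013 m or distance between jar4_mid and lower_well4 below 0.013 m or distance between jar4_mid and upper_well1 below 0.013 m or distance between jar4_mid and upper_well2 below 0.013 m or distance between jar4_mid and upper_well3 below 0.013 m or distance between jar4_mid and upper_well4 below 0.013 m) and (distance between jar5_mid and lower_well1 below 0.013 m or distance between jar5_mid and lower_well2 below 0.013 m or distance between jar5_mid and lower_well3 below 0.013 m or distance between jar5_mid and lower_well4 below 0.013 m or distance between jar5_mid and upper_well1 below 0.013 m or distance between jar5_mid and upper_well2 below 0.013 m or distance between jar5_mid and upper_well3 below 0.013 m or distance between jar5_mid and upper_well4 below 0.013 m) and (distance between jar6_mid and lower_well1 below 0.013 m or distance between jar6_mid and lower_well2 below 0.013 m or distance between jar6_mid and lower_well3 below 0.013 m or distance between jar6_mid and lower_well4 below 0.013 m or distance between jar6_mid and upper_well1 below 0.013 m or distance between jar6_mid and upper_well2 below 0.013 m or distance between jar6_mid and upper_well3 below 0.013 m or distance between jar6_mid and upper_well4 below 0.013 m) and (distance between jar7_mid and lower_well1 below 0.013 m or distance between jar7_mid and lower_well2 below 0.013 m or distance between jar7_mid and lower_well3 below 0.013 m or distance between jar7_mid and lower_well4 below 0.013 m or distance between jar7_mid and upper_well1 below 0.013 m or distance between jar7_mid and upper_well2 below 0.013 m or distance between jar7_mid and upper_well3 below 0.013 m or distance between jar7_mid and upper_well4 below 0.013 m) and (distance between jar8_mid and lower_well1 below 0.013 m or distance between jar8_mid and lower_well2 below 0.013 m or distance between jar8_mid and lower_well3 below 0.013 m or distance between jar8_mid and lower_well4 below 0.013 m or distance between jar8_mid and upper_well1 below 0.013 m or distance between jar8_mid and upper_well2 below 0.013 m or distance between jar8_mid and upper_well3 below 0.013 m or distance between jar8_mid and upper_well4 below 0.013 m) and distance of lower_grip from where it was at the start of the episode below 0.015 m and height (world z) of lower_grip below 0.051 m and angle between lower_grip's own z axis and vertical below 0.05 rad); the robot touches nothing.
It fails at once if the pasta tube is disturbed (moved more than 3 cm) (distance of pasta_tube from where it was at the start of the episode above 0.03 m).
It fails at once if the ceramic jar is disturbed (moved more than 3 cm) (distance of ceramic_jar from where it was at the start of the episode above 0.03 m).
It fails at once if the funnel is disturbed (moved more than 3 cm) (distance of funnel from where it was at the start of the episode above 0.03 m).
It fails at once if the scoop is disturbed (moved more than 3 cm) (distance of scoop from where it was at the start of the episode above 0.03 m).
It fails at once if the lid is disturbed (moved more than 3 cm) (distance of lid from where it was at the start of the episode above 0.03 m).
Of jar1, jar2, jar3, jar4, jar5, jar6, jar7, jar8 only 6 to 8 are there at a start; the rules pass over those that are not, and their reading is None.
At some moment in a run one of jar1, jar2, jar3, jar4, jar5, jar6, jar7, jar8, upper_tote may be knocked a few centimetres aside while the robot is not near it.
Once in a run the grip may slacken for a moment while it holds something.
It also fails if it takes over 208 s, if anything falls off the work surface, if the arm or the gripper's body presses on something with over 40 N, if the wrist force passes 120 N, or if a joint passes its speed limit or range.

## Working session

There is one attempt and no reset: what is moved stays moved. The work goes in short steps, Python scripts to look and compute and a shell command to move; the robot and the scene stay as the last step left them, time stands still between calls to the robot, and variables do not carry over. Pictures are saved under pics/ and viewed, and the job is handed in when it is done.

```bash
mkdir -p pics; ls; python3 - <<'E'
from station import arm
import cv2, numpy as np
s=arm.observe()
for k,v in s.items(): print(k,np.round(v,3))
for n in("top","side"):
    im,d=arm.read_camera(n); i=arm.camera_info(n); print(n,i)
    cv2.imwrite(f"pics/{n}0.png",im[:,:,::-1]); np.savez(f"pics/{n}0.npz",im=im,d=d)
E
```

```text
pics
t 0.0
joints [ 1.374  0.502 -0.427  1.551  0.221  1.138 -0.21 ]
joint_velocities [-0.     0.001  0.002 -0.002 -0.    -0.001 -0.   ]
joint_efforts [ 0.0000e+00 -5.6952e+01 -5.8160e+00 -2.8094e+01  1.1000e-02  1.2000e-02
  0.0000e+00]
ee_pos [ 0.288 -0.582  0.198]
ee_rot [-0.6    0.373 -0.372  0.601]
contact_force [-0.329  0.262 -0.102]
ft_torque [-0.034  0.05  -0.016]
gripper_width 0.086
top {'fx': 354.1605257074272, 'fy': 354.1605257074272, 'cx': 257.3896886152521, 'cy': 195.10194290247233, 'position': array([0.38831635, 0.01529087, 1.31917486]), 'attitude': array([-0.695165  ,  0.7148918 , -0.04814392,  0.05794402])}
side {'fx': 431.89702400368634, 'fy': 431.89702400368634, 'cx': 249.72055622963643, 'cy': 192.21360709827863, 'position': array([-0.18194892,  0.78226473,  1.01203699]), 'attitude': array([-0.34923106,  0.84326337, -0.37715624,  0.15715508])}
```

View pics/top0.png

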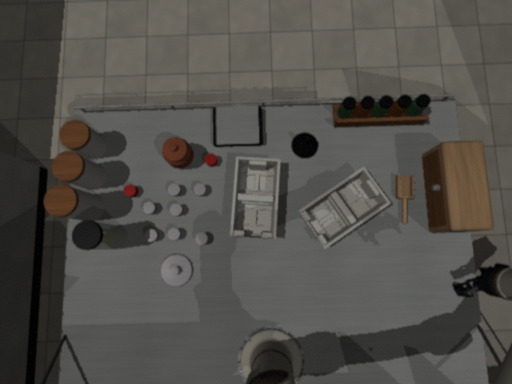

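View pics/side0.png

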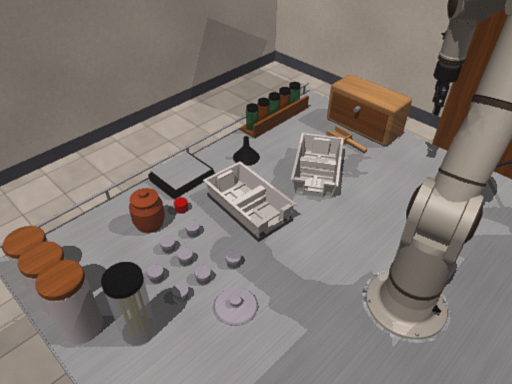

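```bash
python3 - <<'E'
from station import arm
import numpy as np
from scipy.spatial.transform import Rotation as R
print(R.from_quat(arm.observe()['ee_rot']).as_matrix().round(3))
import cv2
z=np.load('pics/top0.npz')['im'];z2=np.load('pics/side0.npz')['im']
cv2.imwrite('pics/top0b.png',cv2.resize(z[60:360,80:470,::-1],None,fx=2,fy=2,interpolation=3))
E
```

```text
[[ 0.444 -0.001  0.896]
 [-0.896  0.002  0.444]
 [-0.002 -1.     0.   ]]
```

View pics/top0b.png

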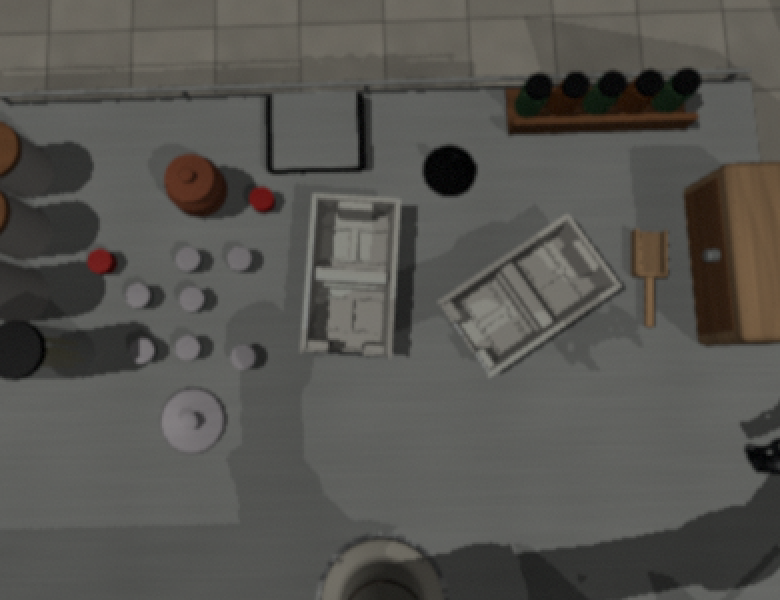

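```bash
cat > h.py <<'E'
from station import arm
import cv2, numpy as np
from scipy.spatial.transform import Rotation as R
from scipy import ndimage as nd
def cloud(name,d):
    i=arm.camera_info(name); v,u=np.mgrid[:384,:512]
    P=np.stack([(u-i['cx'])/i['fx']*d,(v-i['cy'])/i['fy']*d,d],-1)
    W=P@R.from_quat(i['attitude']).as_matrix().T+i['position']; W[d<=0]=np.nan
    return W
def look(tag,names=("top",)):
    o={}
    for n in names:
        im,d=arm.read_camera(n); cv2.imwrite(f"pics/{n}{tag}.png",im[:,:,::-1]); np.savez(f"pics/{n}{tag}.npz",im=im,d=d)
        o[n]=(im,d,cloud(n,d))
    return o
def jars(im,W,zlo=.026,zhi=.048,amin=25,amax=400):
    m=(W[...,2]>zlo)&(W[...,2]<zhi)
    m=nd.binary_opening(m,iterations=1)
    l,n=nd.label(m); out=[]
    for k in range(1,n+1):
        q=l==k; a=q.sum()
        if a<amin or a>amax: continue
        p=W[q]; v,u=np.nonzero(q); c=im[q].mean(0)
        (x,y),r=cv2.minEnclosingCircle(p[:,:2].astype(np.float32))
        out.append((u.mean().round(),v.mean().round(),a,np.median(p,0).round(4),(round(x,4),round(y,4),round(r,4)),c.round()))
    return out
E
python3 - <<'E'
from h import *
np.set_printoptions(suppress=True)
for n in("top","side"):
    z=np.load(f'pics/{n}0.npz'); W=cloud(n,z['d'])
    print(n, "table z", np.nanmedian(W[...,2][(W[...,2]>-.02)&(W[...,2]<.02)]))
    for j in jars(z['im'],W): print(*j)
    m=(W[...,2]>.055)&(W[...,2]<.09); m&=(np.abs(W[...,0]-.6)<.25)&(np.abs(W[...,1])<.4)
    l,k=nd.label(nd.binary_dilation(m))
    for i in range(1,k+1):
        p=W[(l==i)&m]
        if len(p)<100: continue
        print('tote',len(p),cv2.minAreaRect(p[:,:2].astype(np.float32)*1000),np.percentile(p[:,2],[5,50,95]).round(4))
E
```

```text
top table z 0.0008010892077163767
411.0 113.0 27 [ 0.8775 -0.5545  0.0362] (0.8825, -0.5592, 0.0174) [17. 27. 15.]
376.0 114.0 29 [ 0.8764 -0.4256  0.0381] (0.8824, -0.4284, 0.0191) [18. 26. 15.]
305.0 145.0 153 [ 0.7641 -0.1485  0.0349] (0.7749, -0.1547, 0.0349) [5. 5. 6.]
100.0 150.0 46 [0.7685 0.6164 0.0348] (0.7769, 0.6241, 0.0303) [56. 54. 52.]
210.0 159.0 118 [0.7225 0.2029 0.0364] (0.724, 0.202, 0.0232) [96. 25. 23.]
425.0 174.0 85 [ 0.6412 -0.5868  0.0381] (0.641, -0.5869, 0.065) [43. 28. 17.]
101.0 175.0 26 [0.6772 0.6098 0.0382] (0.6774, 0.6109, 0.0201) [52. 51. 49.]
366.0 187.0 26 [ 0.6013 -0.3661  0.0384] (0.6011, -0.3676, 0.0163) [81. 79. 75.]
174.0 190.0 121 [0.6113 0.3386 0.0361] (0.6134, 0.3392, 0.0229) [107. 104. 105.]
200.0 190.0 120 [0.6097 0.2431 0.0361] (0.61, 0.2436, 0.0225) [104. 101. 103.]
130.0 190.0 127 [0.6145 0.5009 0.0361] (0.6144, 0.5023, 0.0228) [101.  28.  27.]
379.0 199.0 29 [ 0.5546 -0.4115  0.0369] (0.5548, -0.4137, 0.0163) [80. 78. 74.]
429.0 211.0 83 [ 0.5074 -0.5874  0.0384] (0.5081, -0.5867, 0.0561) [43. 28. 16.]
100.0 204.0 25 [0.5671 0.6088 0.
[... 3632 characters left out ...]
1 [-0.0207  0.062   0.0368] (-0.002, 0.0132, 0.0709) [115. 108.  99.]
235.0 300.0 82 [0.3199 0.3387 0.0308] (0.3191, 0.3376, 0.0161) [160. 150. 159.]
83.0 331.0 205 [0.5142 0.6742 0.0375] (0.5429, 0.666, 0.0491) [96. 90. 90.]
138.0 335.0 146 [0.4067 0.5835 0.0364] (0.4277, 0.5751, 0.0398) [89. 88. 88.]
tote 605 ((527.464599609375, -271.835205078125), (160.3743896484375, 291.94970703125), 32.270938873291016) [0.0556 0.0644 0.0702]
tote 1210 ((571.947998046875, 41.69328308105469), (164.11212158203125, 291.7232971191406), 84.6241683959961) [0.0563 0.0674 0.0743]
tote 314 ((726.0101928710938, 331.28497314453125), (102.54779052734375, 66.43038940429688), 61.997554779052734) [0.0581 0.0754 0.0888]
```

```bash
cat >> h.py <<'E'
def go(x,y,z,yaw=None,s=None):
    """yaw in deg of tool x axis in world; prints crank row"""
    s=s or arm.observe(); M=R.from_quat(s['ee_rot']).as_matrix()
    d=M.T@(np.array([x,y,z])-s['ee_pos'])*1000
    cy=np.degrees(np.arctan2(M[1,0],M[0,0])); r=0
    if yaw is not None: r=-((yaw-cy+180)%360-180)
    print('row x %.1f y %.1f z %.1f roll %.1f'%(*d,r),'| cur',np.round(s['ee_pos'],4),'yaw %.1f'%cy,'tilt %.4f'%np.hypot(M[0,1],M[1,1]),'w %.4f'%s['gripper_width'],'F',np.round(s['contact_force'],1),'q7 %.2f'%s['joints'][6],'t %.1f'%s['t'])
E
python3 -c "
from h import *
go(.612,.2455,.13,-5.4)"
```

```text
row x -597.6 y 68.8 z 657.5 roll -58.3 | cur [ 0.2881 -0.5819  0.1977] yaw -63.7 tilt 0.0017 w 0.0854 F [-0.4  0.1  0.5] q7 -0.21 t 0.1
```

```bash
python3 -m crank '[{"x":-598,"y":20,"z":657,"roll":-58,"grip":70},{"x":-598,"y":20,"z":657,"roll":-58,"grip":70},{"x":-598,"y":20,"z":657,"roll":-58,"grip":70},{"x":-598,"y":20,"z":657,"roll":-58,"grip":70},{"x":-598,"y":20,"z":657,"roll":-58,"grip":70},{"x":-598,"y":20,"z":657,"roll":-58,"grip":70},{"x":-598,"y":20,"z":657,"roll":-58,"grip":70},{"x":-598,"y":20,"z":657,"roll":-58,"grip":70},{"x":-598,"y":20,"z":657,"roll":-58,"grip":70},{"x":-598,"y":20,"z":657,"roll":-58,"grip":70},{"x":-598,"y":20,"z":657,"roll":-58,"grip":70},{"x":-598,"y":20,"z":657,"roll":-58,"grip":70},{"x":-598,"y":20,"z":657,"roll":-58,"grip":70},{"x":-598,"y":69,"z":657,"roll":-58,"grip":70},{"x":-598,"y":69,"z":657,"roll":-58,"grip":70},{"x":-598,"y":69,"z":657,"roll":-58,"grip":70},{"x":-598,"y":69,"z":657,"roll":-58,"grip":70},{"x":-598,"y":69,"z":657,"roll":-58,"grip":70},{"x":-598,"y":69,"z":657,"roll":-58,"grip":70},{"x":-598,"y":69,"z":657,"roll":-58,"grip":70}]' 40; python3 -c "
from h import *
go(.612,.2455,.006,-5.4);print(arm.observe()['joints'])"
```

```text
t: 2.1
ee_pos: [0.6106, 0.2467, 0.1283]
ee_rot: [0.706, -0.035, 0.033, -0.706]
contact_force: [0.3, -0.6, 0.4]
gripper_width: 0.0619
row x 1.7 y 122.3 z -1.0 roll -0.1 | cur [0.6106 0.2467 0.1283] yaw -5.5 tilt 0.0023 w 0.0619 F [ 0.3 -0.6  0.4] q7 -0.90 t 2.1
[ 0.10239874  0.68257422 -0.78048638  1.57774551  0.51939755  1.10153774
 -0.9023559 ]
```

```bash
python3 -m crank '[{"x":1,"y":50,"grip":70},{"x":1,"y":100,"grip":70},{"x":1,"y":122,"grip":70},{"x":1,"y":122,"grip":70},{"x":1,"y":122,"grip":160},{"x":1,"y":122,"grip":160},{"x":1,"y":122,"grip":160},{"x":1,"y":122,"grip":160}]' 40; python3 -c "
from h import *
go(.612,.2455,.13,-5.4);look('1',('top','side'))"
```

```text
row x 1.5 y -1.7 z -1.0 roll -0.1 | cur [0.6106 0.2467 0.1283] yaw -5.5 tilt 0.0023 w 0.0619 F [ 0.3 -0.6  0.4] q7 -0.90 t 2.1invalid input at $[0]: expected keys grip, x, y, z, roll
```

View pics/side1.png

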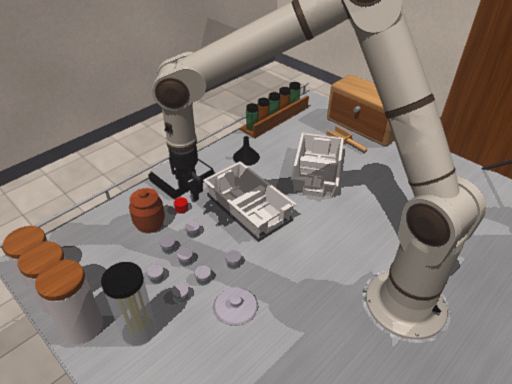

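```bash
python3 -m crank '[{"x":1,"y":50,"z":-1,"roll":0,"grip":70},{"x":1,"y":100,"z":-1,"roll":0,"grip":70},{"x":1,"y":122,"z":-1,"roll":0,"grip":70},{"x":1,"y":122,"z":-1,"roll":0,"grip":70},{"x":1,"y":122,"z":-1,"roll":0,"grip":160},{"x":1,"y":122,"z":-1,"roll":0,"grip":160},{"x":1,"y":122,"z":-1,"roll":0,"grip":160},{"x":1,"y":122,"z":-1,"roll":0,"grip":160},{"x":1,"y":122,"z":-1,"roll":0,"grip":160}]' 40; python3 -c "
from h import *
go(.612,.2455,.13,-5.4);look('2',('top','side'))"
```

```text
t: 3.1
ee_pos: [0.6133, 0.2441, 0.0086]
ee_rot: [-0.706, 0.034, -0.035, 0.706]
contact_force: [-0.7, -0.1, -0.5]
gripper_width: 0.0318
row x -1.3 y -121.4 z 1.3 roll -0.3 | cur [0.6133 0.2441 0.0086] yaw -5.7 tilt 0.0015 w 0.0318 F [-0.7 -0.1 -0.5] q7 -0.98 t 3.1
```

View pics/side2.png

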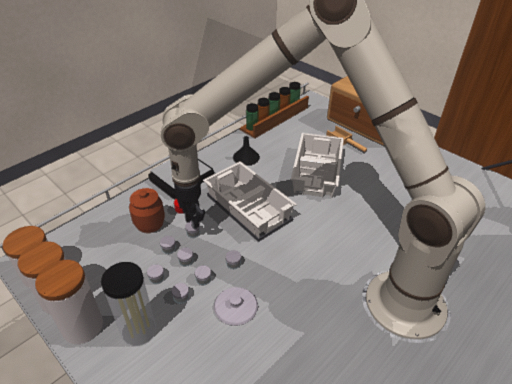

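```bash
python3 - <<'E'
from h import *
z=np.load('pics/side2.npz')['im'];t=np.load('pics/top2.npz')['im']
a=cv2.resize(z[170:310,130:250,::-1],None,fx=4,fy=4,interpolation=3);b=cv2.resize(t[140:280,130:210,::-1],None,fx=4,fy=4,interpolation=3)
cv2.imwrite('pics/c2.png',np.hstack([a[:560,:480],b[:560,:320]]))
E
```

```text
(no output)
```

View pics/c2.png

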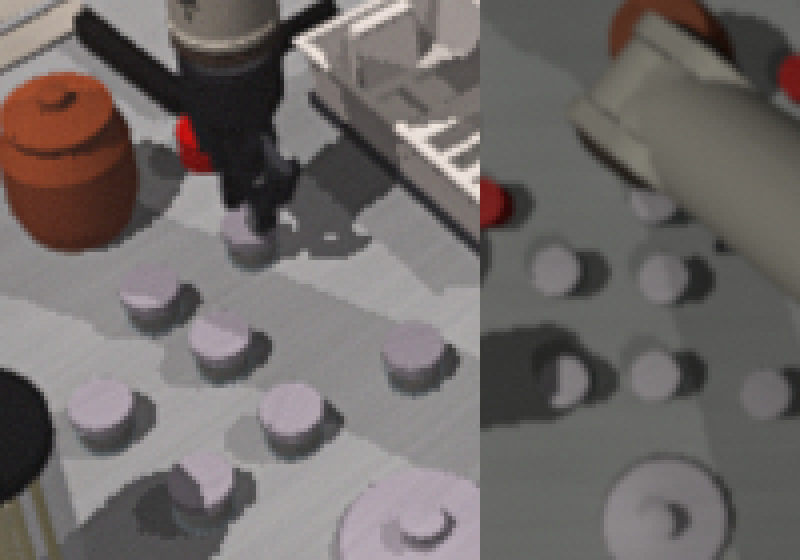

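```bash
python3 - <<'E'
from h import *
np.set_printoptions(suppress=True)
for n in("top","side"):
    z=np.load(f'pics/{n}2.npz'); W=cloud(n,z['d'])
    if n=='side':
        print('px', [(u,v,W[v,u].round(3)) for v in (215,220,225,230,234) for u in (186,190,193,196,200)])
    for j in jars(z['im'],W): 
        if .3<j[3][0]<.7 and .15<j[3][1]<.48: print(*j)
E
```

```text
173.0 192.0 74 [0.6037 0.3413 0.0355] (0.607, 0.3391, 0.0218) [100.  98.  99.]
149.0 208.0 129 [0.5474 0.4293 0.0358] (0.5467, 0.4308, 0.0239) [114. 111. 113.]
176.0 210.0 129 [0.5371 0.3297 0.0365] (0.539, 0.3303, 0.0232) [109. 106. 107.]
174.0 234.0 131 [0.4493 0.3368 0.0359] (0.4498, 0.3378, 0.0227) [119. 115. 117.]
151.0 235.0 131 [0.4475 0.4191 0.0365] (0.4472, 0.4202, 0.023) [97. 94. 96.]
201.0 238.0 121 [0.4319 0.2382 0.0361] (0.4309, 0.2385, 0.023) [104. 101. 103.]
175.0 270.0 51 [0.3209 0.333  0.0328] (0.318, 0.3337, 0.0151) [122. 119. 121.]
px [(186, 215, array([0.628, 0.253, 0.072])), (190, 215, array([0.589, 0.265, 0.108])), (193, 215, array([0.586, 0.257, 0.105])), (196, 215, array([0.56 , 0.264, 0.128])), (200, 215, array([0.547, 0.259, 0.133])), (186, 220, array([0.63 , 0.255, 0.05 ])), (190, 220, array([0.629, 0.241, 0.041])), (193, 220, array([0.583, 0.26 , 0.088])), (196, 220, array([0.561, 0.265, 0.107])), (200, 220, array([0.566, 0.248, 0.091])), (186, 225, array([0.626, 0.26 , 0.035])), (190, 225, array([0.617, 0.251, 0.034])), (193, 225, array([0.594, 0.255, 0.0
[... 462 characters left out ...]
 , 0.012])), (200, 234, array([ 0.594,  0.233, -0.003]))]
190.0 227.0 98 [0.6096 0.2567 0.0339] (0.6117, 0.2492, 0.0256) [115. 107. 114.]
167.0 242.0 156 [0.6117 0.3453 0.034 ] (0.6125, 0.3446, 0.0234) [139. 130. 138.]
184.0 254.0 167 [0.5373 0.3371 0.034 ] (0.5386, 0.3359, 0.0245) [151. 141. 150.]
233.0 257.0 165 [0.4294 0.2432 0.0336] (0.4331, 0.2429, 0.025) [139. 130. 138.]
155.0 271.0 189 [0.5472 0.4366 0.034 ] (0.5481, 0.4354, 0.0242) [158. 147. 157.]
202.0 272.0 179 [0.4484 0.344  0.0339] (0.4502, 0.342, 0.0241) [162. 151. 161.]
179.0 291.0 210 [0.4454 0.4265 0.0338] (0.448, 0.4259, 0.0241) [128. 120. 128.]
235.0 300.0 84 [0.3193 0.3392 0.0315] (0.3195, 0.3383, 0.0157) [172. 161. 171.]
```

```bash
python3 - <<'E'
from h import *
np.set_printoptions(suppress=True,linewidth=200)
z=np.load('pics/side2.npz'); W=cloud('side',z['d'])
print((W[216:238,184:204,2]*1000).round().astype(int))
print((W[216:238,184:204,0]*1000).round().astype(int))
z=np.load('pics/top2.npz'); W=cloud('top',z['d'])
print((W[180:206,190:212,2]*1000).round().astype(int))
E
```

```text
[[                  -3                   69                   69                   65                   66                   65                   92                  107                  104
                    -4                   -2                  119                  124                  128                  131                  129                  128                  116
                   116                  110]
 [                   0                   64                   65                   65                   58                   56                   92                   94                   97
                    95                   90                  114                  116                  124                  126                  121                  117                  110
                   112                  107]
 [                  -1                   59                   60                   57                   56                   53                   54                   93                   95
                    93                   93            
[... 28229 characters left out ...]
  580                  582                  584]
 [                   4                    0                   -2                    0                   -5                   -3                  510                  523                  532
                   540                  544                  549                  552                  558                  560                  563                  568                  572
                   573                  578                  580                  582]]<stdin>:4: RuntimeWarning: invalid value encountered in cast
<stdin>:5: RuntimeWarning: invalid value encountered in cast
<stdin>:7: RuntimeWarning: invalid value encountered in cast
```

```bash
python3 - <<'E'
from h import *
for t in ('1','2'):
  for n in('side','top'):
    z=np.load(f'pics/{n}{t}.npz'); W=cloud(n,z['d'])
    m=(np.abs(W[...,0]-.612)<.06)&(np.abs(W[...,1]-.2455)<.05)&(W[...,2]>.042)&(W[...,2]<.25)
    p=W[m]; print(t,n,len(p),np.percentile(p[:,2],[0,1,3,10,30]).round(3) if len(p) else '')
    if len(p):
      q=p[np.argsort(p[:,2])[:8]]; print(q.round(3).tolist())
    v,u=np.nonzero(m); 
    if len(p): print(u.min(),u.max(),v.min(),v.max())
s=arm.observe(); print({k:np.round(v,3) for k,v in s.items()})
z=np.load('pics/side1.npz')['im'][130:250,140:250,::-1]
cv2.imwrite('pics/c1.png',cv2.resize(z,None,fx=5,fy=5,interpolation=3))
E
```

```text
1 side 307 [0.165 0.166 0.169 0.176 0.191]
[[0.643, 0.245, 0.165], [0.642, 0.238, 0.165], [0.644, 0.24, 0.165], [0.642, 0.253, 0.166], [0.573, 0.245, 0.166], [0.573, 0.252, 0.167], [0.573, 0.259, 0.168], [0.644, 0.239, 0.168]]
171 200 165 202
1 top 0 
2 side 986 [0.043 0.05  0.055 0.088 0.136]
[[0.631, 0.246, 0.043], [0.586, 0.247, 0.045], [0.628, 0.241, 0.046], [0.625, 0.251, 0.046], [0.628, 0.253, 0.046], [0.631, 0.25, 0.046], [0.591, 0.259, 0.046], [0.628, 0.244, 0.048]]
171 203 170 228
2 top 4 [0.142 0.142 0.142 0.142 0.142]
[[0.557, 0.26, 0.142], [0.553, 0.26, 0.142], [0.553, 0.256, 0.142], [0.553, 0.253, 0.144]]
189 191 200 201
{'t': np.float64(3.2), 'joints': array([ 0.053,  0.821, -0.692,  1.637,  0.629,  0.918, -0.976]), 'joint_velocities': array([-0.004,  0.006,  0.002,  0.001, -0.   ,  0.   ,  0.001]), 'joint_efforts': array([ 4.4000e-02, -6.2805e+01, -1.4198e+01, -2.0498e+01,  1.5000e-02,
       -3.0000e-03,  1.0000e-03]), 'ee_pos': array([0.613, 0.244, 0.008]), 'ee_rot': array([-0.706,  0.035, -0.035,  0.706]), 'contact_force': array([ 0.858,  0.486, -0.565]), 'ft_torque': array([-0.008,  0.022,  0.016]), 'gripper_width': np.float64(0.031)}
```

View pics/c1.png

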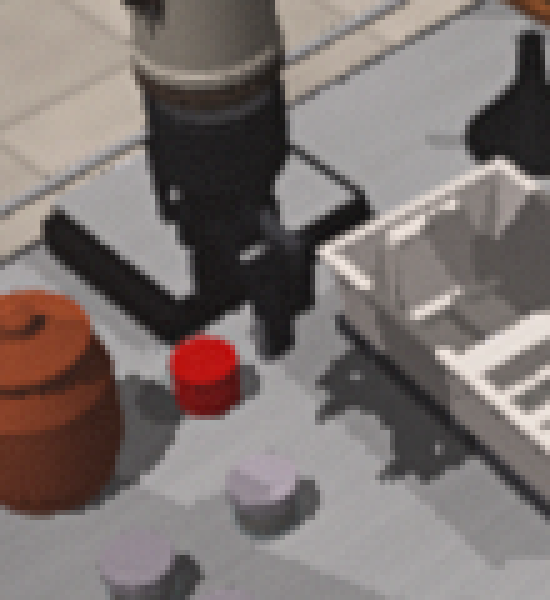

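```bash
python3 -m crank '[{"x":0,"y":-10,"z":2,"roll":0,"grip":70},{"x":0,"y":-10,"z":2,"roll":0,"grip":70},{"x":0,"y":-10,"z":2,"roll":0,"grip":70},{"x":-1,"y":0,"z":2,"roll":0,"grip":70},{"x":-1,"y":10,"z":2,"roll":0,"grip":70},{"x":-1,"y":20,"z":2,"roll":0,"grip":70},{"x":-1,"y":20,"z":2,"roll":0,"grip":70}]' 40; python3 - <<'E'
from h import *
o=look('3',('side',));go(.611,.2465,-.027,-5.4)
W=o['side'][2]
z=o['side'][0][170:250,150:240,::-1]
cv2.imwrite('pics/c3.png',cv2.resize(z,None,fx=6,fy=6,interpolation=3))
E
```

```text
t: 3.9
ee_pos: [0.6102, 0.2449, -0.0151]
ee_rot: [0.707, -0.036, 0.034, -0.706]
contact_force: [0.7, -0.6, 0.5]
gripper_width: 0.0623
row x 0.2 y 12.8 z 1.2 roll -0.3 | cur [ 0.6107  0.2454 -0.0142] yaw -5.7 tilt 0.0029 w 0.0619 F [-0.  -0.3 -0.2] q7 -0.99 t 4.0
```

View pics/c3.png

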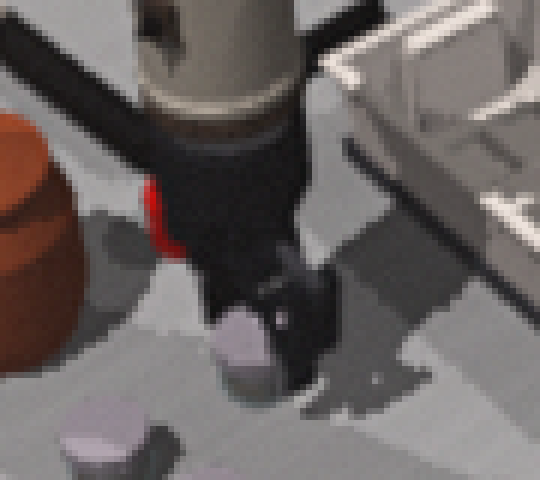

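```bash
python3 -m crank '[{"x":0,"y":10,"z":1,"roll":0,"grip":70},{"x":0,"y":10,"z":1,"roll":0,"grip":70},{"x":0,"y":10,"z":1,"roll":0,"grip":160},{"x":0,"y":10,"z":1,"roll":0,"grip":160},{"x":0,"y":10,"z":1,"roll":0,"grip":160},{"x":0,"y":10,"z":1,"roll":0,"grip":160},{"x":0,"y":10,"z":1,"roll":0,"grip":160}]' 40; python3 - <<'E'
from h import *
go(.611,.2465,-.027,-5.4)
E
```

```text
t: 4.65
ee_pos: [0.6122, 0.247, -0.0222]
ee_rot: [-0.706, 0.035, -0.035, 0.706]
contact_force: [-0.1, -0.4, 1.1]
gripper_width: 0.045
row x -1.1 y 4.8 z -0.6 roll -0.3 | cur [ 0.6122  0.247  -0.0222] yaw -5.7 tilt 0.0003 w 0.0450 F [-0.1 -0.4  1.1] q7 -1.00 t 4.7
```

```bash
cat >> h.py <<'E'
C=np.array([.5711,.0399]); YAW=-5.4
c_,s_=np.cos(np.radians(YAW)),np.sin(np.radians(YAW)); X=np.array([c_,s_]);Y=np.array([-s_,c_])
WELL={1:C-.065*X+.034*Y,2:C-.065*X-.034*Y,3:C+.065*X+.034*Y,4:C+.065*X-.034*Y}
E
python3 - <<'E'
from h import *
print({k:v.round(4) for k,v in WELL.items()})
for n in (1,2,3,4):
    print(n,end=' '); go(*WELL[n],.09,-5.4)
E
```

```text
{1: array([0.5096, 0.0799]), 2: array([0.5032, 0.0122]), 3: array([0.639 , 0.0676]), 4: array([ 6.326e-01, -1.000e-04])}
1 row x -85.6 y -112.2 z -176.4 roll -0.3 | cur [ 0.6122  0.247  -0.0222] yaw -5.7 tilt 0.0003 w 0.0450 F [-0.1 -0.4  1.1] q7 -1.00 t 4.7
2 row x -85.3 y -112.2 z -244.4 roll -0.3 | cur [ 0.6122  0.247  -0.0222] yaw -5.7 tilt 0.0003 w 0.0450 F [-0.1 -0.4  1.1] q7 -1.00 t 4.7
3 row x 44.4 y -112.2 z -175.8 roll -0.3 | cur [ 0.6122  0.247  -0.0222] yaw -5.7 tilt 0.0003 w 0.0450 F [-0.1 -0.4  1.1] q7 -1.00 t 4.7
4 row x 44.7 y -112.2 z -243.8 roll -0.3 | cur [ 0.6122  0.247  -0.0222] yaw -5.7 tilt 0.0003 w 0.0450 F [-0.1 -0.4  1.1] q7 -1.00 t 4.7
```

Lift, then over to well 4 (farthest side first).

```bash
python3 -m crank '[{"x":0,"y":-50,"z":0,"roll":0,"grip":160},{"x":0,"y":-100,"z":0,"roll":0,"grip":160},{"x":0,"y":-112,"z":0,"roll":0,"grip":160},{"x":45,"y":-112,"z":-244,"roll":0,"grip":160},{"x":45,"y":-112,"z":-244,"roll":0,"grip":160},{"x":45,"y":-112,"z":-244,"roll":0,"grip":160},{"x":45,"y":-112,"z":-244,"roll":0,"grip":160},{"x":45,"y":-112,"z":-244,"roll":0,"grip":160},{"x":45,"y":-112,"z":-244,"roll":0,"grip":160},{"x":45,"y":-112,"z":-244,"roll":0,"grip":160}]' 40; python3 - <<'E'
from h import *
o=look('4',('side',));go(*WELL[4],-.0125,-5.4)
z=o['side'][0][100:260,150:350,::-1]
cv2.imwrite('pics/c4.png',cv2.resize(z,None,fx=3.5,fy=3.5,interpolation=3))
E
```

```text
t: 5.65
ee_pos: [0.6326, -0.0032, 0.089]
ee_rot: [0.706, -0.037, 0.036, -0.706]
contact_force: [0.6, 0.5, -0.1]
gripper_width: 0.0448
row x 0.2 y 101.8 z 0.3 roll -0.3 | cur [ 6.325e-01 -4.000e-04  8.930e-02] yaw -5.7 tilt 0.0007 w 0.0448 F [-0.4 -0.  -0.8] q7 -0.55 t 5.7
```

View pics/c4.png

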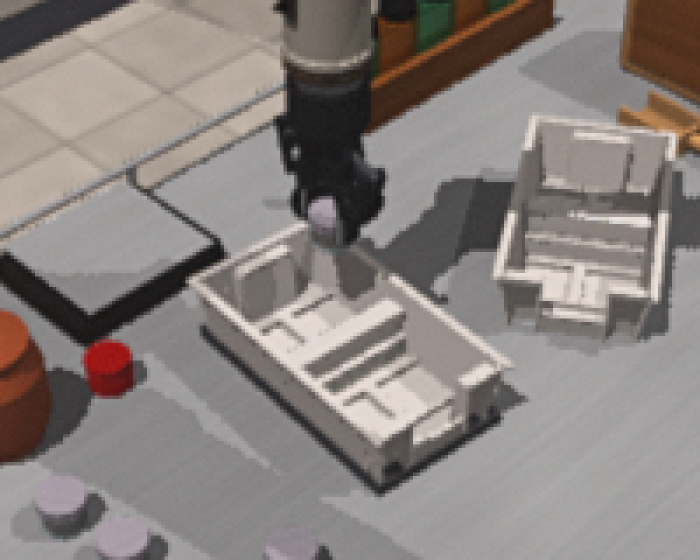

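```bash
python3 -m crank '[{"x":0,"y":50,"z":0,"roll":0,"grip":160},{"x":0,"y":85,"z":0,"roll":0,"grip":160},{"x":0,"y":95,"z":0,"roll":0,"grip":160},{"x":0,"y":101,"z":0,"roll":0,"grip":160},{"x":0,"y":102,"z":0,"roll":0,"grip":160},{"x":0,"y":102,"z":0,"roll":0,"grip":160}]' 40; python3 - <<'E'
from h import *
go(*WELL[4],-.0125,-5.4)
E
```

```text
t: 6.3
ee_pos: [0.6343, 0.0006, -0.0107]
ee_rot: [-0.706, 0.034, -0.036, 0.706]
contact_force: [0.1, -0.9, -1.1]
gripper_width: 0.0445
row x -1.6 y 1.8 z -0.9 roll -0.2 | cur [ 6.343e-01  6.000e-04 -1.070e-02] yaw -5.6 tilt 0.0027 w 0.0445 F [ 0.1 -0.9 -1.1] q7 -0.62 t 6.3
```

```bash
python3 -m crank '[{"x":-1,"y":2,"z":0,"roll":0,"grip":160},{"x":-1,"y":2,"z":0,"roll":0,"grip":85},{"x":-1,"y":2,"z":0,"roll":0,"grip":85},{"x":-1,"y":2,"z":0,"roll":0,"grip":85},{"x":-1,"y":-48,"z":0,"roll":0,"grip":85},{"x":-1,"y":-98,"z":0,"roll":0,"grip":85},{"x":-1,"y":-108,"z":0,"roll":0,"grip":85}]' 40; python3 - <<'E'
from h import *
o=look('5',('top','side'))
for n in o:
  for j in jars(o[n][0],o[n][2]):
    if .3<j[3][0]<.7 and -.1<j[3][1]<.48: print(n,*j[:2],j[4])
go(.6135,.342,.05,-5.4)
z=o['side'][0][100:260,150:350,::-1]
cv2.imwrite('pics/c5.png',cv2.resize(z,None,fx=3.5,fy=3.5,interpolation=3))
E
```

```text
t: 7.0
ee_pos: [0.636, 0.001, 0.1019]
ee_rot: [-0.706, 0.031, -0.038, 0.707]
contact_force: [1.3, 1.3, 0.3]
gripper_width: 0.057
top 174.0 190.0 (0.6125, 0.3386, 0.0227)
top 149.0 208.0 (0.5493, 0.4305, 0.023)
top 176.0 210.0 (0.5376, 0.3309, 0.0226)
top 174.0 234.0 (0.4497, 0.3379, 0.0231)
top 151.0 235.0 (0.4468, 0.4205, 0.0231)
top 201.0 239.0 (0.4306, 0.2376, 0.0227)
top 174.0 271.0 (0.3194, 0.3347, 0.0143)
side 244.0 182.0 (0.6477, -0.0221, 0.0551)
side 224.0 182.0 (0.7006, 0.0342, 0.0454)
side 226.0 204.0 (0.6065, 0.11, 0.0874)
side 260.0 200.0 (0.5158, 0.0358, 0.0751)
side 251.0 226.0 (0.4799, 0.1184, 0.0397)
side 167.0 242.0 (0.6133, 0.3439, 0.0245)
side 184.0 254.0 (0.5391, 0.3343, 0.0247)
side 233.0 257.0 (0.4315, 0.2424, 0.0245)
side 155.0 272.0 (0.5488, 0.4364, 0.0248)
side 202.0 273.0 (0.4498, 0.3432, 0.024)
side 180.0 290.0 (0.4485, 0.4261, 0.0245)
side 235.0 299.0 (0.3211, 0.3394, 0.016)
row x -54.4 y 48.3 z 338.4 roll -0.3 | cur [ 6.34e-01 -1.00e-04  9.85e-02] yaw -5.7 tilt 0.0054 w 0.0572 F [ 0.1 -0.5 -0.3] q7 -0.55 t 7.1
```

View pics/c5.png

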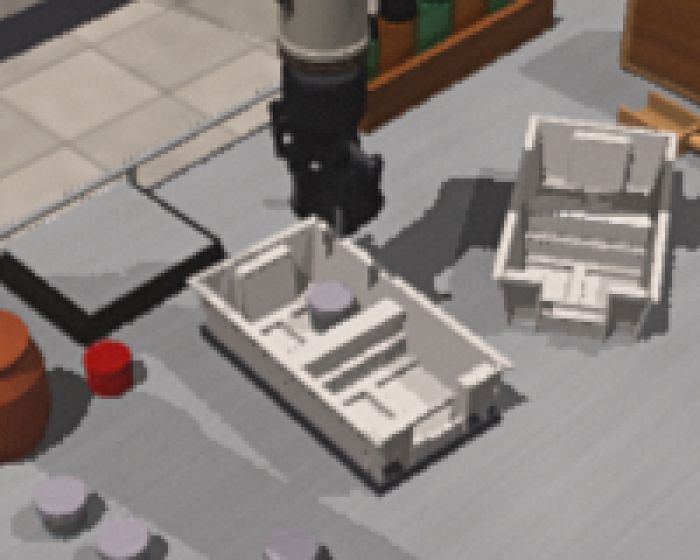

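```bash
python3 -m crank '[{"x":-54,"y":0,"z":338,"roll":0,"grip":70},{"x":-54,"y":0,"z":338,"roll":0,"grip":70},{"x":-54,"y":0,"z":338,"roll":0,"grip":70},{"x":-54,"y":0,"z":338,"roll":0,"grip":70},{"x":-54,"y":0,"z":338,"roll":0,"grip":70},{"x":-54,"y":0,"z":338,"roll":0,"grip":70},{"x":-54,"y":0,"z":338,"roll":0,"grip":70},{"x":-54,"y":20,"z":338,"roll":0,"grip":70},{"x":-54,"y":20,"z":338,"roll":0,"grip":70},{"x":-54,"y":20,"z":338,"roll":0,"grip":70}]' 40; python3 - <<'E'
from h import *
go(.6128,.3415,-.023,-5.4)
E
```

```text
t: 8.1
ee_pos: [0.6107, 0.3389, 0.0732]
ee_rot: [0.707, -0.036, 0.034, -0.705]
contact_force: [-0.4, -0.1, 0.3]
gripper_width: 0.0621
row x 2.1 y 96.2 z 3.1 roll -0.3 | cur [0.6107 0.3389 0.0732] yaw -5.7 tilt 0.0045 w 0.0621 F [-0.4 -0.1  0.3] q7 -1.04 t 8.1
```

```bash
python3 -m crank '[{"x":2,"y":45,"z":3,"roll":0,"grip":70},{"x":2,"y":85,"z":3,"roll":0,"grip":70},{"x":2,"y":96,"z":3,"roll":0,"grip":70},{"x":2,"y":96,"z":3,"roll":0,"grip":70},{"x":2,"y":96,"z":3,"roll":0,"grip":160},{"x":2,"y":96,"z":3,"roll":0,"grip":160},{"x":2,"y":96,"z":3,"roll":0,"grip":160},{"x":2,"y":96,"z":3,"roll":0,"grip":160},{"x":2,"y":96,"z":3,"roll":0,"grip":160},{"x":2,"y":46,"z":3,"roll":0,"grip":160},{"x":2,"y":-4,"z":3,"roll":0,"grip":160},{"x":2,"y":-17,"z":3,"roll":0,"grip":160}]' 40; python3 - <<'E'
from h import *
go(*WELL[3],.09,-5.4)
E
```

```text
t: 9.3
ee_pos: [0.6166, 0.3474, 0.0998]
ee_rot: [-0.704, 0.032, -0.038, 0.708]
contact_force: [0.7, 1.7, -0.8]
gripper_width: 0.0449
row x 49.8 y 8.4 z -276.3 roll -0.2 | cur [0.6166 0.3474 0.0998] yaw -5.6 tilt 0.0099 w 0.0449 F [ 0.7  1.7 -0.8] q7 -1.04 t 9.3
```

```bash
python3 -m crank '[{"x":52,"y":0,"z":-271,"roll":0,"grip":160},{"x":52,"y":0,"z":-271,"roll":0,"grip":160},{"x":52,"y":0,"z":-271,"roll":0,"grip":160},{"x":52,"y":0,"z":-271,"roll":0,"grip":160},{"x":52,"y":0,"z":-271,"roll":0,"grip":160},{"x":52,"y":0,"z":-271,"roll":0,"grip":160},{"x":52,"y":0,"z":-271,"roll":0,"grip":160},{"x":52,"y":0,"z":-271,"roll":0,"grip":160}]' 40; python3 - <<'E'
from h import *
go(*WELL[3],-.0125,-5.4)
E
```

```text
t: 10.1
ee_pos: [0.6387, 0.0686, 0.0927]
ee_rot: [-0.706, 0.036, -0.036, 0.706]
contact_force: [-0.5, 1.0, -0.8]
gripper_width: 0.0444
row x 0.4 y 105.2 z -1.0 roll -0.4 | cur [0.6387 0.0686 0.0927] yaw -5.8 tilt 0.0002 w 0.0444 F [-0.5  1.  -0.8] q7 -0.66 t 10.1
```

```bash
python3 -m crank '[{"x":0,"y":50,"z":-1,"roll":0,"grip":160},{"x":0,"y":85,"z":-1,"roll":0,"grip":160},{"x":0,"y":98,"z":-1,"roll":0,"grip":160},{"x":0,"y":104,"z":-1,"roll":0,"grip":160},{"x":0,"y":105,"z":-1,"roll":0,"grip":160},{"x":0,"y":105,"z":-1,"roll":0,"grip":160},{"x":0,"y":105,"z":-1,"roll":0,"grip":85},{"x":0,"y":105,"z":-1,"roll":0,"grip":85},{"x":0,"y":105,"z":-1,"roll":0,"grip":85},{"x":0,"y":55,"z":-1,"roll":0,"grip":85},{"x":0,"y":5,"z":-1,"roll":0,"grip":85},{"x":0,"y":0,"z":-1,"roll":0,"grip":85},{"x":0,"y":0,"z":-1,"roll":0,"grip":85}]' 40; python3 - <<'E'
from h import *
o=look('6',('top','side'))
for n in o:
  for j in jars(o[n][0],o[n][2]):
    if .3<j[3][0]<.7 and -.1<j[3][1]<.48 and j[4][2]<.026: print(n,*j[:2],j[4])
go(.4309,.240,-.023,-5.4)
z=o['side'][0][100:260,150:350,::-1]
cv2.imwrite('pics/c6.png',cv2.resize(z,None,fx=3.5,fy=3.5,interpolation=3))
E
```

```text
t: 11.4
ee_pos: [0.6406, 0.069, 0.0951]
ee_rot: [-0.706, 0.033, -0.037, 0.706]
contact_force: [-0.9, -0.2, -0.6]
gripper_width: 0.057
top 149.0 208.0 (0.5486, 0.4305, 0.0236)
top 176.0 210.0 (0.5383, 0.3315, 0.023)
top 174.0 234.0 (0.4494, 0.3371, 0.0231)
top 151.0 235.0 (0.4467, 0.4213, 0.0238)
top 201.0 239.0 (0.4304, 0.2378, 0.0227)
top 174.0 271.0 (0.3188, 0.3343, 0.0142)
side 229.0 194.0 (0.6366, 0.0708, 0.0247)
side 185.0 254.0 (0.5374, 0.3348, 0.0246)
side 233.0 257.0 (0.4318, 0.2418, 0.0241)
side 155.0 271.0 (0.5493, 0.436, 0.0253)
side 202.0 273.0 (0.451, 0.342, 0.0248)
side 179.0 290.0 (0.4481, 0.4249, 0.0238)
side 235.0 300.0 (0.3218, 0.3397, 0.0162)
row x -223.0 y 114.9 z 150.8 roll -0.3 | cur [0.638  0.068  0.0918] yaw -5.7 tilt 0.0012 w 0.0570 F [-0.4 -0.1 -0.2] q7 -0.66 t 11.5
```

View pics/c6.png

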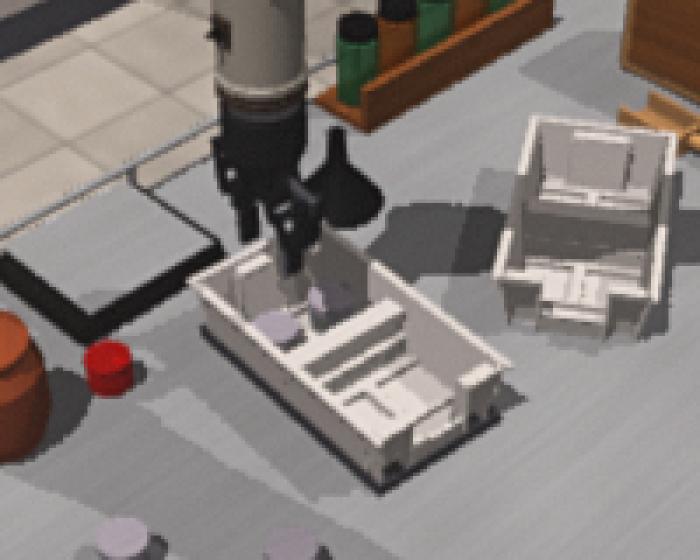

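```bash
python3 -m crank '[{"x":-223,"y":0,"z":151,"roll":0,"grip":70},{"x":-223,"y":0,"z":151,"roll":0,"grip":70},{"x":-223,"y":0,"z":151,"roll":0,"grip":70},{"x":-223,"y":0,"z":151,"roll":0,"grip":70},{"x":-223,"y":0,"z":151,"roll":0,"grip":70},{"x":-223,"y":0,"z":151,"roll":0,"grip":70},{"x":-223,"y":40,"z":151,"roll":0,"grip":70},{"x":-223,"y":40,"z":151,"roll":0,"grip":70},{"x":-223,"y":40,"z":151,"roll":0,"grip":70}]' 40; python3 - <<'E'
from h import *
go(.4309,.240,-.023,-5.4)
E
```

```text
t: 12.4
ee_pos: [0.43, 0.2398, 0.0513]
ee_rot: [0.707, -0.036, 0.033, -0.706]
contact_force: [-0.6, 0.7, 0.8]
gripper_width: 0.0617
row x 1.2 y 74.3 z 0.4 roll -0.2 | cur [0.43   0.2398 0.0513] yaw -5.6 tilt 0.0044 w 0.0617 F [-0.6  0.7  0.8] q7 -1.14 t 12.4
```

```bash
python3 -m crank '[{"x":1,"y":45,"z":0,"roll":0,"grip":70},{"x":1,"y":70,"z":0,"roll":0,"grip":70},{"x":1,"y":74,"z":0,"roll":0,"grip":70},{"x":1,"y":74,"z":0,"roll":0,"grip":70},{"x":1,"y":74,"z":0,"roll":0,"grip":160},{"x":1,"y":74,"z":0,"roll":0,"grip":160},{"x":1,"y":74,"z":0,"roll":0,"grip":160},{"x":1,"y":74,"z":0,"roll":0,"grip":160},{"x":1,"y":74,"z":0,"roll":0,"grip":160},{"x":1,"y":34,"z":0,"roll":0,"grip":160},{"x":1,"y":-16,"z":0,"roll":0,"grip":160},{"x":1,"y":-40,"z":0,"roll":0,"grip":160},{"x":1,"y":-40,"z":0,"roll":0,"grip":160},{"x":1,"y":-40,"z":0,"roll":0,"grip":160}]' 40; python3 - <<'E'
from h import *
go(*WELL[2],.09,-5.4)
E
```

```text
t: 13.8
ee_pos: [0.4332, 0.2402, 0.0933]
ee_rot: [0.706, -0.034, 0.036, -0.706]
contact_force: [-0.6, 0.4, -0.4]
gripper_width: 0.0451
row x 92.3 y 3.5 z -219.9 roll -0.3 | cur [0.4332 0.2402 0.0933] yaw -5.7 tilt 0.0021 w 0.0451 F [-0.6  0.4 -0.4] q7 -1.09 t 13.8
```

```bash
python3 -m crank '[{"x":92,"y":0,"z":-220,"roll":0,"grip":160},{"x":92,"y":0,"z":-220,"roll":0,"grip":160},{"x":92,"y":0,"z":-220,"roll":0,"grip":160},{"x":92,"y":0,"z":-220,"roll":0,"grip":160},{"x":92,"y":0,"z":-220,"roll":0,"grip":160},{"x":92,"y":0,"z":-220,"roll":0,"grip":160},{"x":92,"y":0,"z":-220,"roll":0,"grip":160}]' 40; python3 - <<'E'
from h import *
go(*WELL[2],-.0125,-5.4)
E
```

```text
t: 14.5
ee_pos: [0.5013, 0.0114, 0.0911]
ee_rot: [-0.706, 0.037, -0.035, 0.706]
contact_force: [-0.8, 1.0, -1.5]
gripper_width: 0.0446
row x 2.1 y 103.6 z 0.9 roll -0.4 | cur [0.5013 0.0114 0.0911] yaw -5.8 tilt 0.0028 w 0.0446 F [-0.8  1.  -1.5] q7 -0.59 t 14.5
```

```bash
python3 -m crank '[{"x":1,"y":50,"z":1,"roll":0,"grip":160},{"x":1,"y":85,"z":1,"roll":0,"grip":160},{"x":1,"y":97,"z":1,"roll":0,"grip":160},{"x":1,"y":103,"z":1,"roll":0,"grip":160},{"x":1,"y":104,"z":1,"roll":0,"grip":160},{"x":1,"y":104,"z":1,"roll":0,"grip":160},{"x":1,"y":104,"z":1,"roll":0,"grip":85},{"x":1,"y":104,"z":1,"roll":0,"grip":85},{"x":1,"y":104,"z":1,"roll":0,"grip":85},{"x":1,"y":54,"z":1,"roll":0,"grip":85},{"x":1,"y":4,"z":1,"roll":0,"grip":85},{"x":1,"y":0,"z":1,"roll":0,"grip":85},{"x":1,"y":0,"z":1,"roll":0,"grip":85}]' 40; python3 - <<'E'
from h import *
o=look('7',('top','side'))
for n in o:
  for j in jars(o[n][0],o[n][2]):
    if .3<j[3][0]<.7 and -.1<j[3][1]<.48 and j[4][2]<.026: print(n,*j[:2],j[4])
go(.450,.340,-.023,-5.4)
z=o['side'][0][100:260,150:350,::-1]
cv2.imwrite('pics/c7.png',cv2.resize(z,None,fx=3.5,fy=3.5,interpolation=3))
E
```

```text
t: 15.8
ee_pos: [0.505, 0.0131, 0.0943]
ee_rot: [0.707, -0.034, 0.037, -0.706]
contact_force: [0.1, -0.8, -1.1]
gripper_width: 0.057
top 247.0 181.0 (0.6358, 0.0662, 0.0232)
top 149.0 208.0 (0.548, 0.431, 0.0233)
top 176.0 210.0 (0.5377, 0.3313, 0.0236)
top 174.0 234.0 (0.4502, 0.3378, 0.0228)
top 151.0 235.0 (0.4471, 0.4206, 0.023)
top 175.0 270.0 (0.3196, 0.3336, 0.0143)
side 229.0 194.0 (0.6369, 0.0701, 0.0255)
side 184.0 254.0 (0.54, 0.3354, 0.0249)
side 155.0 271.0 (0.5495, 0.4361, 0.0251)
side 202.0 273.0 (0.4502, 0.3432, 0.0239)
side 179.0 291.0 (0.4477, 0.4257, 0.0244)
side 235.0 300.0 (0.3216, 0.3381, 0.0156)
row x -84.8 y 114.8 z 320.3 roll -0.3 | cur [0.5028 0.0129 0.092 ] yaw -5.7 tilt 0.0012 w 0.0569 F [-0.1  0.7 -0.5] q7 -0.60 t 15.9
```

View pics/c7.png

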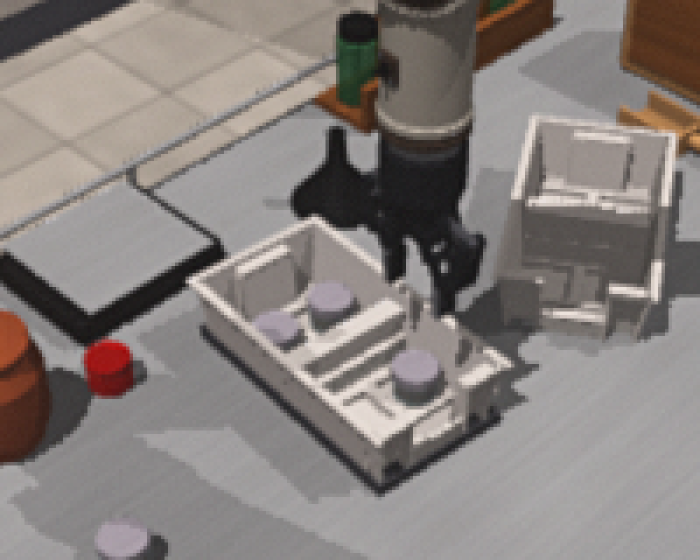

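```bash
python3 -m crank '[{"x":-85,"y":0,"z":320,"roll":0,"grip":70},{"x":-85,"y":0,"z":320,"roll":0,"grip":70},{"x":-85,"y":0,"z":320,"roll":0,"grip":70},{"x":-85,"y":0,"z":320,"roll":0,"grip":70},{"x":-85,"y":0,"z":320,"roll":0,"grip":70},{"x":-85,"y":0,"z":320,"roll":0,"grip":70},{"x":-85,"y":0,"z":320,"roll":0,"grip":70},{"x":-85,"y":40,"z":320,"roll":0,"grip":70},{"x":-85,"y":40,"z":320,"roll":0,"grip":70},{"x":-85,"y":40,"z":320,"roll":0,"grip":70}]' 40; python3 - <<'E'
from h import *
go(.450,.340,-.023,-5.4)
E
```

```text
t: 16.9
ee_pos: [0.4488, 0.3389, 0.0506]
ee_rot: [0.707, -0.036, 0.033, -0.705]
contact_force: [0.2, -0.2, 0.4]
gripper_width: 0.0619
row x 1.4 y 73.6 z 1.5 roll -0.2 | cur [0.4488 0.3389 0.0506] yaw -5.6 tilt 0.0051 w 0.0619 F [ 0.2 -0.2  0.4] q7 -1.27 t 16.9
```

```bash
python3 -m crank '[{"x":1,"y":45,"z":1,"roll":0,"grip":70},{"x":1,"y":70,"z":1,"roll":0,"grip":70},{"x":1,"y":73,"z":1,"roll":0,"grip":70},{"x":1,"y":73,"z":1,"roll":0,"grip":70},{"x":1,"y":73,"z":1,"roll":0,"grip":160},{"x":1,"y":73,"z":1,"roll":0,"grip":160},{"x":1,"y":73,"z":1,"roll":0,"grip":160},{"x":1,"y":73,"z":1,"roll":0,"grip":160},{"x":1,"y":73,"z":1,"roll":0,"grip":160},{"x":1,"y":33,"z":1,"roll":0,"grip":160},{"x":1,"y":-17,"z":1,"roll":0,"grip":160},{"x":1,"y":-40,"z":1,"roll":0,"grip":160},{"x":1,"y":-40,"z":1,"roll":0,"grip":160},{"x":1,"y":-40,"z":1,"roll":0,"grip":160}]' 40; python3 - <<'E'
from h import *
go(*WELL[1],.09,-5.4)
E
```

```text
t: 18.3
ee_pos: [0.4522, 0.341, 0.0934]
ee_rot: [-0.706, 0.034, -0.036, 0.706]
contact_force: [0.5, -0.2, -2.2]
gripper_width: 0.0446
row x 83.0 y 3.5 z -254.1 roll -0.3 | cur [0.4522 0.341  0.0934] yaw -5.7 tilt 0.0020 w 0.0446 F [ 0.5 -0.2 -2.2] q7 -1.23 t 18.3
```

```bash
python3 -m crank '[{"x":83,"y":0,"z":-254,"roll":0,"grip":160},{"x":83,"y":0,"z":-254,"roll":0,"grip":160},{"x":83,"y":0,"z":-254,"roll":0,"grip":160},{"x":83,"y":0,"z":-254,"roll":0,"grip":160},{"x":83,"y":0,"z":-254,"roll":0,"grip":160},{"x":83,"y":0,"z":-254,"roll":0,"grip":160},{"x":83,"y":0,"z":-254,"roll":0,"grip":160},{"x":83,"y":0,"z":-254,"roll":0,"grip":160}]' 40; python3 - <<'E'
from h import *
go(*WELL[1],-.0125,-5.4)
E
```

```text
t: 19.1
ee_pos: [0.508, 0.0804, 0.0916]
ee_rot: [-0.706, 0.036, -0.034, 0.706]
contact_force: [0.4, 0.5, -1.9]
gripper_width: 0.0445
row x 1.8 y 104.1 z -0.4 roll -0.3 | cur [0.508  0.0804 0.0916] yaw -5.7 tilt 0.0022 w 0.0445 F [ 0.4  0.5 -1.9] q7 -0.74 t 19.1
```

```bash
python3 -m crank '[{"x":1,"y":50,"z":0,"roll":0,"grip":160},{"x":1,"y":85,"z":0,"roll":0,"grip":160},{"x":1,"y":97,"z":0,"roll":0,"grip":160},{"x":1,"y":103,"z":0,"roll":0,"grip":160},{"x":1,"y":104,"z":0,"roll":0,"grip":160},{"x":1,"y":104,"z":0,"roll":0,"grip":160},{"x":1,"y":104,"z":0,"roll":0,"grip":85},{"x":1,"y":104,"z":0,"roll":0,"grip":85},{"x":1,"y":104,"z":0,"roll":0,"grip":85},{"x":1,"y":54,"z":0,"roll":0,"grip":85},{"x":1,"y":4,"z":0,"roll":0,"grip":85},{"x":1,"y":-20,"z":0,"roll":0,"grip":85},{"x":1,"y":-20,"z":0,"roll":0,"grip":85}]' 40; python3 - <<'E'
from h import *
go(.5268,-.274,.11,122.3); print(arm.observe()['joints'].round(2))
E
```

```text
t: 20.4
ee_pos: [0.5134, 0.081, 0.1166]
ee_rot: [-0.706, 0.032, -0.038, 0.707]
contact_force: [0.0, -0.3, 0.1]
gripper_width: 0.0569
row x 48.3 y 6.5 z -352.0 roll -128.0 | cur [0.5134 0.081  0.1166] yaw -5.7 tilt 0.0076 w 0.0569 F [ 0.  -0.3  0.1] q7 -0.71 t 20.4
[ 0.49  0.48 -0.87  1.95  0.46  0.92 -0.71]
```

```bash
python3 -m crank '[{"x":48,"y":0,"z":-352,"roll":-128,"grip":0},{"x":48,"y":0,"z":-352,"roll":-128,"grip":0},{"x":48,"y":0,"z":-352,"roll":-128,"grip":0},{"x":48,"y":0,"z":-352,"roll":-128,"grip":0},{"x":48,"y":0,"z":-352,"roll":-128,"grip":0},{"x":48,"y":0,"z":-352,"roll":-128,"grip":0},{"x":48,"y":0,"z":-352,"roll":-128,"grip":0},{"x":48,"y":0,"z":-352,"roll":-128,"grip":0},{"x":48,"y":0,"z":-352,"roll":-128,"grip":0},{"x":48,"y":0,"z":-352,"roll":-128,"grip":0},{"x":48,"y":0,"z":-352,"roll":-128,"grip":0},{"x":48,"y":0,"z":-352,"roll":-128,"grip":0},{"x":48,"y":0,"z":-352,"roll":-128,"grip":0},{"x":48,"y":0,"z":-352,"roll":-128,"grip":0},{"x":48,"y":0,"z":-352,"roll":-128,"grip":0},{"x":48,"y":0,"z":-352,"roll":-128,"grip":0},{"x":48,"y":0,"z":-352,"roll":-128,"grip":0}]' 80; python3 - <<'E'
from h import *
o=look('8',('top','side'))
go(.5268,-.274,.11,122.3); print(arm.observe()['joints'].round(2))
for n in o:
  W=o[n][2]
  for j in jars(o[n][0],W):
    if .3<j[3][0]<.7 and -.1<j[3][1]<.48 and j[4][2]<.026: print(n,*j[:2],j[4])
  m=(W[...,2]>.055)&(W[...,2]<.085); m&=(np.abs(W[...,0]-.6)<.25)&(np.abs(W[...,1]+.05)<.4)
  l,k=nd.label(nd.binary_dilation(m))
  for i in range(1,k+1):
    p=W[(l==i)&m]
    if len(p)>300: print('tote',len(p),cv2.minAreaRect(p[:,:2].astype(np.float32)*1000))
z=o['side'][0][100:260,170:370,::-1]
cv2.imwrite('pics/c8.png',cv2.resize(z,None,fx=3.5,fy=3.5,interpolation=3))
E
```

```text
t: 22.1
ee_pos: [0.5229, -0.2746, 0.1118]
ee_rot: [0.342, 0.619, -0.619, -0.343]
contact_force: [-0.0, 0.2, -0.0]
gripper_width: 0.0856
row x -1.4 y 2.3 z -3.6 roll -0.1 | cur [ 0.5231 -0.2747  0.1123] yaw 122.2 tilt 0.0004 w 0.0858 F [-0.5 -0.1  0.1] q7 1.89 t 22.2
[ 1.28  0.86 -1.26  1.76  0.88  1.21  1.89]
top 247.0 181.0 (0.6351, 0.0664, 0.0227)
top 266.0 182.0 (0.6296, -0.0029, 0.0228)
top 149.0 208.0 (0.5477, 0.4302, 0.023)
top 176.0 210.0 (0.5382, 0.3303, 0.0227)
top 244.0 216.0 (0.5072, 0.0786, 0.0229)
top 263.0 217.0 (0.5017, 0.0114, 0.0229)
top 151.0 235.0 (0.4471, 0.4207, 0.0231)
top 174.0 271.0 (0.3188, 0.3343, 0.0142)
tote 1151 ((570.6390991210938, 38.15452575683594), (160.06629943847656, 287.3928527832031), 84.55291748046875)
tote 415 ((559.1256103515625, -254.6417694091797), (81.6935806274414, 285.9407043457031), 32.30655288696289)
tote 334 ((460.3584289550781, -272.22955322265625), (53.122928619384766, 208.74017333984375), 32.363136291503906)
side 229.0 194.0 (0.6365, 0.0691, 0.0248)
side 253.0 214.0 (0.5073, 0.0806, 0.0248)
side 185.0 254.0 (0.5388, 0.3345, 0.025)
side 155.0 271.0 (0.5486, 0.435, 0.025)
side 179.0 291.0 (0.4486, 0.4251, 0.0249)
side 235.0 300.0 (0.3204, 0.34, 0.0163)
tote 640 ((527.265625, -272.1856689453125), (159.73873901367188, 292.7785339355469), 32.37677764892578)
tote 1191 ((573.8392333984375, 41.687835693359375), (164.85389709472656, 292.1062316894531), 84.56070709228516)
```

View pics/c8.png

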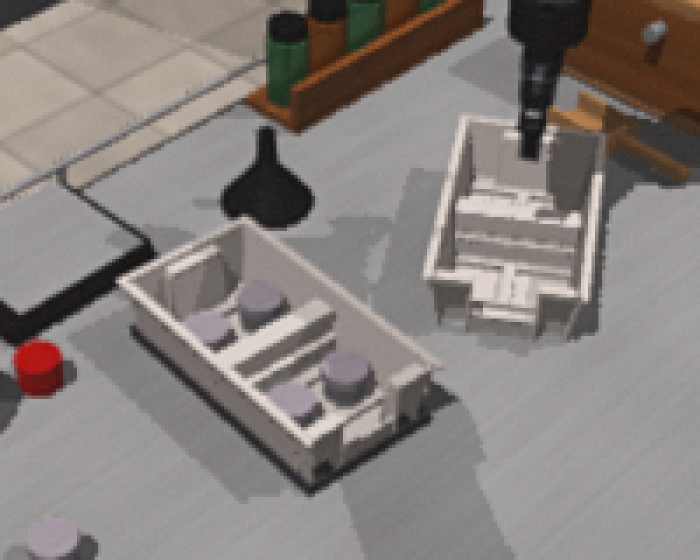

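```bash
python3 -m crank '[{"x":-1,"y":45,"z":-3,"roll":0,"grip":0},{"x":-1,"y":85,"z":-3,"roll":0,"grip":0},{"x":-1,"y":105,"z":-3,"roll":0,"grip":0},{"x":-1,"y":115,"z":-3,"roll":0,"grip":0},{"x":-1,"y":115,"z":-3,"roll":0,"grip":0},{"x":-1,"y":115,"z":-3,"roll":0,"grip":225},{"x":-1,"y":115,"z":-3,"roll":0,"grip":225},{"x":-1,"y":115,"z":-3,"roll":0,"grip":225},{"x":-1,"y":115,"z":-3,"roll":0,"grip":225},{"x":-1,"y":115,"z":-3,"roll":0,"grip":225},{"x":-1,"y":115,"z":-3,"roll":0,"grip":225},{"x":-1,"y":115,"z":-3,"roll":0,"grip":225},{"x":-1,"y":115,"z":-3,"roll":0,"grip":225}]' 80; python3 - <<'E'
from h import *
go(.5268,-.274,.11,122.3)
E
```

```text
t: 23.5
ee_pos: [0.5269, -0.2745, -0.0013]
ee_rot: [-0.342, -0.619, 0.62, 0.341]
contact_force: [-1.3, -0.5, 6.0]
gripper_width: 0.0226
row x 0.3 y -111.3 z -0.3 roll 0.0 | cur [ 0.5269 -0.2745 -0.0013] yaw 122.3 tilt 0.0015 w 0.0226 F [-1.3 -0.5  6. ] q7 1.81 t 23.5
```

```bash
python3 -m crank '[{"x":0,"y":-10,"z":0,"roll":0,"grip":225},{"x":0,"y":-25,"z":0,"roll":0,"grip":225},{"x":0,"y":-50,"z":0,"roll":0,"grip":225},{"x":0,"y":-80,"z":0,"roll":0,"grip":225},{"x":0,"y":-110,"z":0,"roll":0,"grip":225},{"x":0,"y":-127,"z":0,"roll":0,"grip":225},{"x":0,"y":-127,"z":0,"roll":0,"grip":225},{"x":0,"y":-127,"z":0,"roll":0,"grip":225}]' 80; python3 - <<'E'
from h import *
o=look('9',('side',))
go(*C,.125,-5.4)
z=o['side'][0][80:260,170:370,::-1]
cv2.imwrite('pics/c9.png',cv2.resize(z,None,fx=3.2,fy=3.2,interpolation=3))
E
```

```text
t: 24.3
ee_pos: [0.5256, -0.2743, 0.124]
ee_rot: [-0.341, -0.619, 0.62, 0.341]
contact_force: [-0.9, 0.1, -4.0]
gripper_width: 0.0229
row x 240.8 y -1.8 z -206.8 roll 127.7 | cur [ 0.5251 -0.2742  0.1233] yaw 122.3 tilt 0.0021 w 0.0228 F [-0.2  0.2 -3.9] q7 1.91 t 24.4
```

View pics/c9.png

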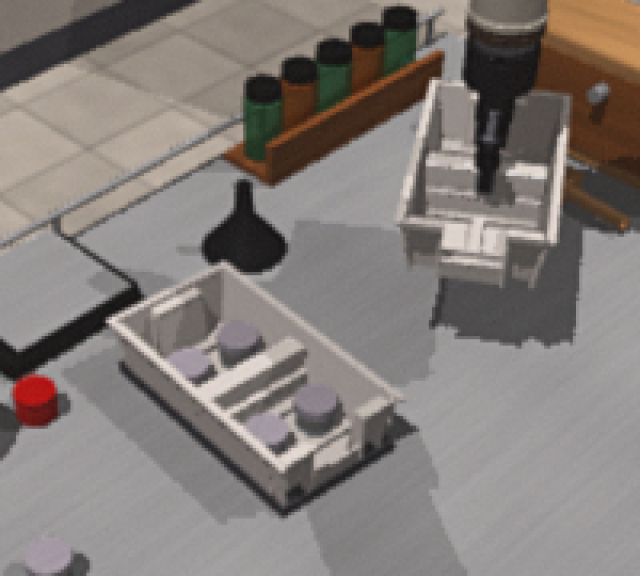

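```bash
python3 -m crank '[{"x":12,"y":0,"z":-10,"roll":4,"grip":225},{"x":26,"y":0,"z":-22,"roll":11,"grip":225},{"x":40,"y":0,"z":-35,"roll":18,"grip":225},{"x":55,"y":0,"z":-48,"roll":25,"grip":225},{"x":70,"y":0,"z":-61,"roll":32,"grip":225},{"x":85,"y":0,"z":-74,"roll":39,"grip":225},{"x":100,"y":0,"z":-87,"roll":46,"grip":225},{"x":115,"y":0,"z":-100,"roll":53,"grip":225},{"x":130,"y":0,"z":-112,"roll":60,"grip":225},{"x":145,"y":0,"z":-125,"roll":67,"grip":225},{"x":160,"y":0,"z":-138,"roll":74,"grip":225},{"x":175,"y":0,"z":-151,"roll":82,"grip":225},{"x":190,"y":0,"z":-164,"roll":90,"grip":225},{"x":205,"y":0,"z":-177,"roll":98,"grip":225},{"x":220,"y":0,"z":-190,"roll":106,"grip":225},{"x":232,"y":0,"z":-200,"roll":114,"grip":225},{"x":240,"y":0,"z":-206,"roll":121,"grip":225},{"x":240,"y":0,"z":-206,"roll":125,"grip":225},{"x":240,"y":0,"z":-206,"roll":127,"grip":225},{"x":240,"y":0,"z":-206,"roll":127.7,"grip":225}]' 80; python3 - <<'E'
from h import *
o=look('10',('top','side'))
go(*C,.125,-5.4)
for n in o:
  W=o[n][2]
  m=(W[...,2]>.18)&(W[...,2]<.215); m&=(np.abs(W[...,0]-.57)<.25)&(np.abs(W[...,1]-.05)<.2)
  l,k=nd.label(nd.binary_dilation(m))
  for i in range(1,k+1):
    p=W[(l==i)&m]
    if len(p)>150: print(n,'tote',len(p),cv2.minAreaRect(p[:,:2].astype(np.float32)*1000))
z=o['side'][0][80:260,150:350,::-1]
cv2.imwrite('pics/c10.png',cv2.resize(z,None,fx=3.2,fy=3.2,interpolation=3))
z=o['top'][0][120:280,190:330,::-1]
cv2.imwrite('pics/c10t.png',cv2.resize(z,None,fx=3.5,fy=3.5,interpolation=3))
E
```

```text
t: 26.35
ee_pos: [0.5705, 0.0389, 0.1229]
ee_rot: [0.706, -0.034, 0.032, -0.706]
contact_force: [-0.7, 0.1, -3.4]
gripper_width: 0.023
row x 0.0 y -1.6 z 1.2 roll 0.1 | cur [0.571  0.0388 0.1234] yaw -5.3 tilt 0.0022 w 0.0222 F [-0.1  0.2 -3.5] q7 -0.59 t 26.4
top tote 445 ((510.60943603515625, 52.37516403198242), (142.0990753173828, 169.49514770507812), 84.72623443603516)
side tote 922 ((568.2371826171875, 39.9263916015625), (167.09921264648438, 289.00518798828125), 84.37800598144531)
```

View pics/c10.png

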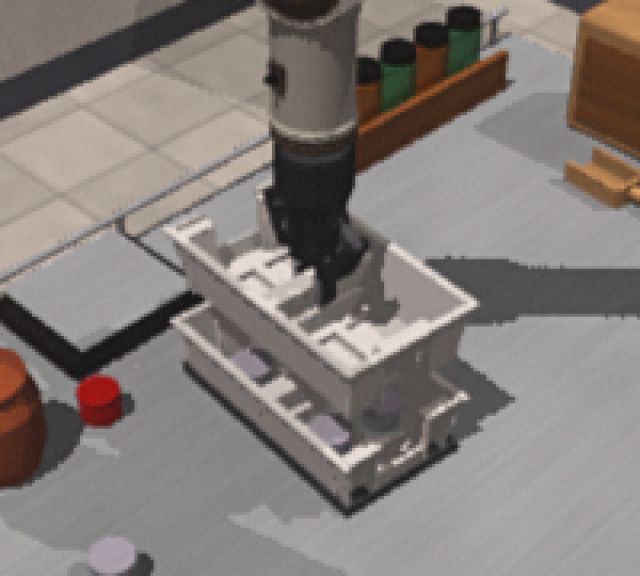

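View pics/c10t.png

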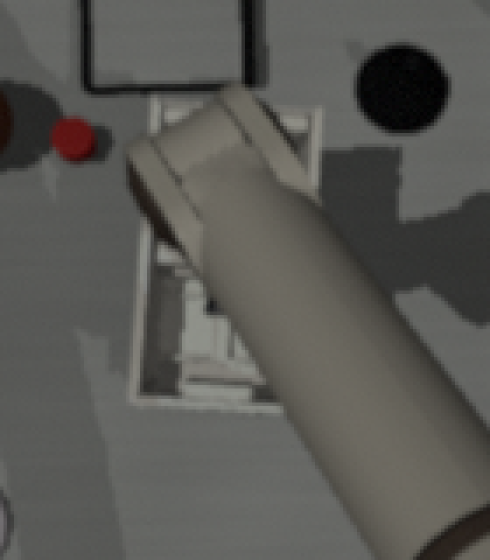

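```bash
python3 - <<'E'
from h import *
def rim(W,lo,hi,full=True):
    m=(W[...,2]>lo)&(W[...,2]<hi)&(np.abs(W[...,0]-.57)<.2)&(np.abs(W[...,1]-.05)<.14)
    l,k=nd.label(nd.binary_dilation(m)); 
    b=max(range(1,k+1),key=lambda i:((l==i)&m).sum()); p=W[(l==b)&m][:,:2]-C
    a=np.stack([p@X,p@Y],1)*1000
    q=[np.percentile(a[:,0],[.5,99.5]),np.percentile(a[:,1],[.5,99.5])]
    return len(p),np.round(q,1).tolist(),np.mean(q,1).round(1),cv2.minAreaRect(p.astype(np.float32)*1000)
for tag in('0','8'):
    for n in('top','side'):
        W=cloud(n,np.load(f'pics/{n}{tag}.npz')['d']); print(tag,n,rim(W,.064,.09))
W=cloud('side',np.load('pics/side10.npz')['d']); print('held',rim(W,.185,.215))
W=cloud('top',np.load('pics/top10.npz')['d']); print('held',rim(W,.185,.215))
E
```

```text
0 top (858, [[-141.4, 142.3], [-81.6, 78.0]], array([ 0.5, -1.8]), ((-0.8077850341796875, -1.796722412109375), (160.042724609375, 286.7671203613281), 84.60848236083984))
0 side (763, [[-142.6, 145.6], [-78.9, 83.6]], array([1.5, 2.4]), ((0.84808349609375, 1.79327392578125), (164.1121063232422, 291.7233581542969), 84.6241683959961))
8 top (852, [[-141.5, 142.5], [-81.6, 77.9]], array([ 0.5, -1.9]), ((-0.460906982421875, -1.7454681396484375), (160.06629943847656, 287.392822265625), 84.55291748046875))
8 side (756, [[-142.2, 145.3], [-79.8, 83.7]], array([1.6, 2. ]), ((2.7391204833984375, 1.7878341674804688), (164.85386657714844, 292.10614013671875), 84.56070709228516))
held (631, [[-146.3, 137.8], [-79.8, 82.6]], array([-4.2,  1.4]), ((-2.8628692626953125, 0.02635955810546875), (167.0991668701172, 289.005126953125), 84.37802124023438))
held (390, [[-146.0, 16.7], [-61.1, 77.8]], array([-64.7,   8.3]), ((-60.49061584472656, 12.47515869140625), (142.09906005859375, 169.4951171875), 84.72623443603516))
```

```bash
python3 -m crank '[{"x":5,"y":0,"z":0,"roll":0,"grip":225},{"x":5,"y":20,"z":0,"roll":0,"grip":225},{"x":5,"y":40,"z":0,"roll":0,"grip":225},{"x":5,"y":47,"z":0,"roll":0,"grip":225},{"x":5,"y":50,"z":0,"roll":0,"grip":225},{"x":5,"y":50,"z":0,"roll":0,"grip":225},{"x":5,"y":50,"z":0,"roll":0,"grip":225}]' 80; python3 - <<'E'
from h import *
o=look('11',('top','side'))
go(.5755,.0395,.0667,-5.4)
z=o['side'][0][80:260,150:350,::-1]
cv2.imwrite('pics/c11.png',cv2.resize(z,None,fx=3.2,fy=3.2,interpolation=3))
E
```

```text
t: 27.15
ee_pos: [0.5777, 0.0387, 0.0755]
ee_rot: [-0.706, 0.032, -0.033, 0.706]
contact_force: [0.7, -0.2, -3.7]
gripper_width: 0.0231
row x -2.2 y 8.8 z 0.7 roll 0.0 | cur [0.5776 0.0386 0.0755] yaw -5.4 tilt 0.0016 w 0.0223 F [-0.4  0.3 -3.4] q7 -0.64 t 27.2
```

View pics/c11.png

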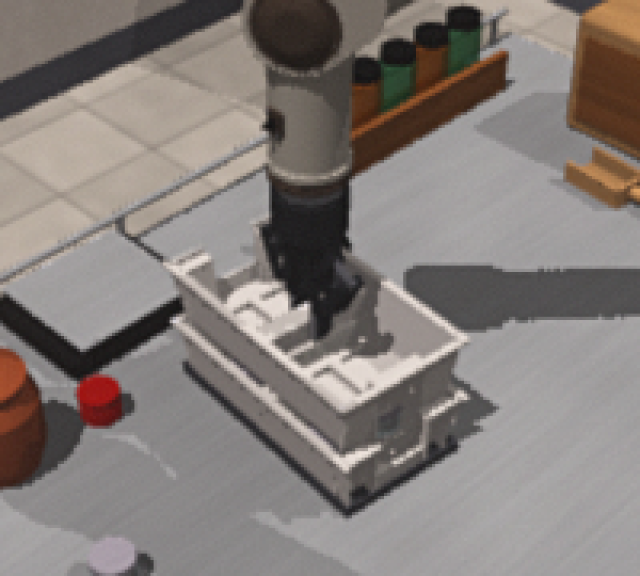

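```bash
python3 - <<'E'
from h import *
def rim(W,lo,hi):
    m=(W[...,2]>lo)&(W[...,2]<hi)&(np.abs(W[...,0]-.57)<.2)&(np.abs(W[...,1]-.05)<.14)
    l,k=nd.label(nd.binary_dilation(m)); 
    b=max(range(1,k+1),key=lambda i:((l==i)&m).sum()); p=W[(l==b)&m][:,:2]-C
    a=np.stack([p@X,p@Y],1)*1000
    q=[np.percentile(a[:,0],[.5,99.5]),np.percentile(a[:,1],[.5,99.5])]
    return len(p),np.round(q,1).tolist()
for n in('side','top'): print(rim(cloud(n,np.load(f'pics/{n}11.npz')['d']),.137,.165))
E
```

```text
(627, [[-140.2, 146.4], [-79.5, 83.6]])
(377, [[-139.3, 25.1], [-72.0, 78.2]])
```

```bash
python3 -m crank '[{"x":-2,"y":0,"z":0,"roll":0,"grip":225},{"x":-2,"y":2,"z":0,"roll":0,"grip":225},{"x":-2,"y":4,"z":0,"roll":0,"grip":225},{"x":-2,"y":6,"z":0,"roll":0,"grip":225},{"x":-2,"y":8,"z":0,"roll":0,"grip":225},{"x":-2,"y":9,"z":0,"roll":0,"grip":225},{"x":-2,"y":9,"z":0,"roll":0,"grip":225},{"x":-2,"y":9,"z":0,"roll":0,"grip":225}]' 80; python3 - <<'E'
from h import *
o=look('12',('side',))
go(.5755,.0395,.0667,-5.4)
z=o['side'][0][100:260,150:350,::-1]
cv2.imwrite('pics/c12.png',cv2.resize(z,None,fx=3.6,fy=3.6,interpolation=3))
E
```

```text
t: 28.05
ee_pos: [0.5749, 0.0386, 0.0668]
ee_rot: [0.707, -0.033, 0.033, -0.706]
contact_force: [-4.1, -0.3, 7.6]
gripper_width: 0.0226
row x 0.5 y 0.1 z 1.0 roll 0.0 | cur [0.5749 0.0386 0.0668] yaw -5.4 tilt 0.0011 w 0.0227 F [-3.6 -1.5  8.4] q7 -0.65 t 28.1
```

View pics/c12.png

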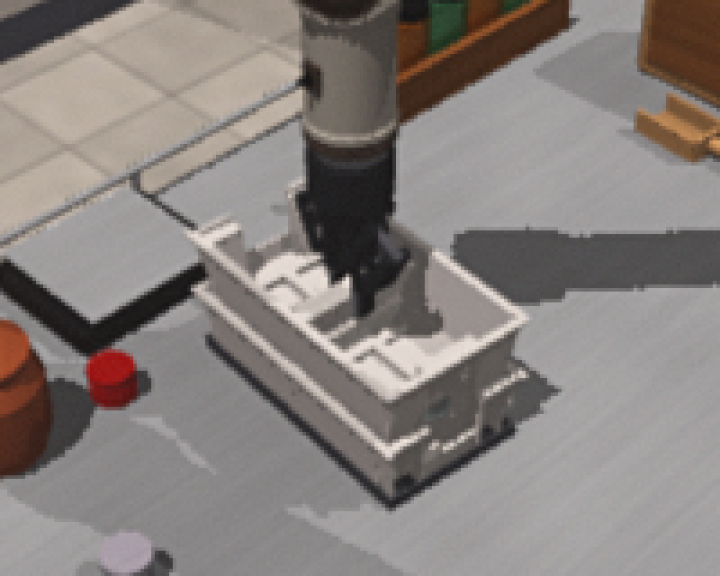

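```bash
python3 -m crank '[{"x":0,"y":0,"z":0,"roll":0,"grip":170},{"x":0,"y":0,"z":0,"roll":0,"grip":110},{"x":0,"y":0,"z":0,"roll":0,"grip":70},{"x":0,"y":0,"z":0,"roll":0,"grip":70},{"x":0,"y":-20,"z":0,"roll":0,"grip":70},{"x":0,"y":-60,"z":0,"roll":0,"grip":70},{"x":0,"y":-100,"z":0,"roll":0,"grip":70},{"x":0,"y":-105,"z":0,"roll":0,"grip":70},{"x":0,"y":-105,"z":0,"roll":0,"grip":70}]' 40; python3 - <<'E'
from h import *
o=look('13',('top','side',))
go(.538,.333,-.023,-5.4)
def rim(W,lo,hi):
    m=(W[...,2]>lo)&(W[...,2]<hi)&(np.abs(W[...,0]-.57)<.2)&(np.abs(W[...,1]-.05)<.14)
    l,k=nd.label(nd.binary_dilation(m)); 
    b=max(range(1,k+1),key=lambda i:((l==i)&m).sum()); P=W[(l==b)&m];p=P[:,:2]-C
    a=np.stack([p@X,p@Y],1)*1000
    q=[np.percentile(a[:,0],[.5,99.5]),np.percentile(a[:,1],[.5,99.5])]
    return len(p),np.round(q,1).tolist(),np.percentile(P[:,2],[50,90]).round(4)
for n in('side','top'):
  print(rim(o[n][2],.127,.155))
  for j in jars(o[n][0],o[n][2]):
    if .3<j[3][0]<.7 and -.1<j[3][1]<.48 and j[4][2]<.026: print(n,*j[:2],j[4])
z=o['side'][0][100:260,150:350,::-1]
cv2.imwrite('pics/c13.png',cv2.resize(z,None,fx=3.6,fy=3.6,interpolation=3))
E
```

```text
t: 29.0
ee_pos: [0.576, 0.0387, 0.172]
ee_rot: [0.706, -0.032, 0.034, -0.706]
contact_force: [0.6, 0.8, -0.6]
gripper_width: 0.0617
row x -63.2 y 192.4 z 290.3 roll 0.0 | cur [0.5741 0.0381 0.1695] yaw -5.4 tilt 0.0017 w 0.0619 F [-0.5  0.4 -0.5] q7 -0.55 t 29.1
(657, [[-142.4, 141.4], [-79.7, 82.8]], array([0.1351, 0.1379]))
side 184.0 254.0 (0.5389, 0.3345, 0.0246)
side 155.0 271.0 (0.5486, 0.436, 0.0238)
side 179.0 290.0 (0.4473, 0.4252, 0.0245)
side 235.0 300.0 (0.3216, 0.3388, 0.0161)
(376, [[-141.8, 29.6], [-49.2, 77.9]], array([0.1371, 0.1415]))
top 149.0 208.0 (0.5483, 0.4299, 0.023)
top 176.0 209.0 (0.5387, 0.3298, 0.023)
top 151.0 235.0 (0.4467, 0.4194, 0.0232)
top 174.0 270.0 (0.32, 0.3336, 0.0138)
```

View pics/c13.png

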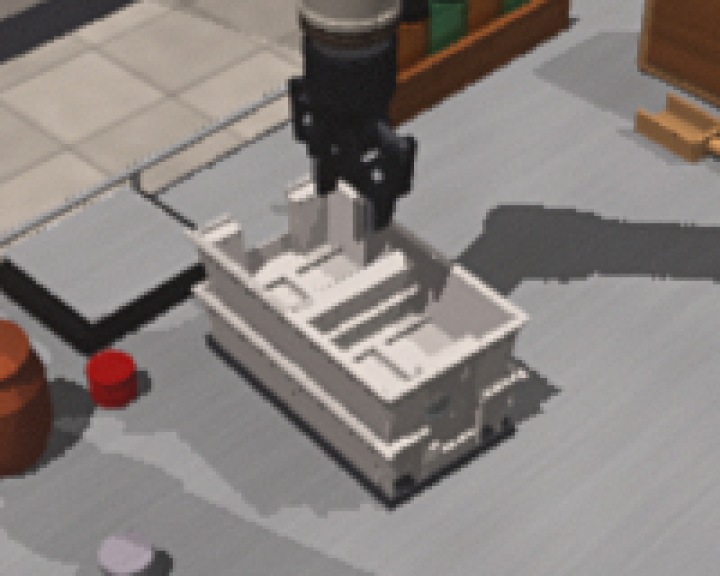

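```bash
python3 -m crank '[{"x":-62,"y":0,"z":289,"roll":0,"grip":70},{"x":-62,"y":0,"z":289,"roll":0,"grip":70},{"x":-62,"y":20,"z":289,"roll":0,"grip":70},{"x":-62,"y":40,"z":289,"roll":0,"grip":70},{"x":-62,"y":60,"z":289,"roll":0,"grip":70},{"x":-62,"y":80,"z":289,"roll":0,"grip":70},{"x":-62,"y":100,"z":289,"roll":0,"grip":70},{"x":-62,"y":120,"z":289,"roll":0,"grip":70},{"x":-62,"y":120,"z":289,"roll":0,"grip":70},{"x":-62,"y":120,"z":289,"roll":0,"grip":70}]' 40; python3 - <<'E'
from h import *
go(.539,.332,-.0225,-5.4)
E
```

```text
t: 30.1
ee_pos: [0.5392, 0.3313, 0.0492]
ee_rot: [0.707, -0.034, 0.032, -0.706]
contact_force: [0.3, 0.7, 1.1]
gripper_width: 0.0622
row x -0.1 y 71.7 z 0.8 roll 0.0 | cur [0.5392 0.3313 0.0492] yaw -5.4 tilt 0.0030 w 0.0622 F [0.3 0.7 1.1] q7 -1.14 t 30.1
```

```bash
python3 -m crank '[{"x":0,"y":45,"z":1,"roll":0,"grip":70},{"x":0,"y":68,"z":1,"roll":0,"grip":70},{"x":0,"y":72,"z":1,"roll":0,"grip":70},{"x":0,"y":72,"z":1,"roll":0,"grip":70},{"x":0,"y":72,"z":1,"roll":0,"grip":160},{"x":0,"y":72,"z":1,"roll":0,"grip":160},{"x":0,"y":72,"z":1,"roll":0,"grip":160},{"x":0,"y":72,"z":1,"roll":0,"grip":160},{"x":0,"y":72,"z":1,"roll":0,"grip":160},{"x":0,"y":32,"z":1,"roll":0,"grip":160},{"x":0,"y":-18,"z":1,"roll":0,"grip":160},{"x":0,"y":-68,"z":1,"roll":0,"grip":160},{"x":0,"y":-100,"z":1,"roll":0,"grip":160},{"x":0,"y":-100,"z":1,"roll":0,"grip":160},{"x":0,"y":-100,"z":1,"roll":0,"grip":160}]' 40; cat >> h.py <<'E'
CU=np.array([.5735,.0393])
UW={'nl':CU-.065*X+.034*Y,'nr':CU-.065*X-.034*Y,'fl':CU+.065*X+.034*Y,'fr':CU+.065*X-.034*Y}
E
python3 - <<'E'
from h import *
for k in UW: print(k,end=' '); go(*UW[k],.14,-5.4)
E
```

```text
t: 31.6
ee_pos: [0.5408, 0.3331, 0.1519]
ee_rot: [-0.706, 0.032, -0.034, 0.706]
contact_force: [-0.3, 0.4, -1.7]
gripper_width: 0.0448
nl row x -4.9 y 11.7 z -255.5 roll 0.0 | cur [0.5408 0.3331 0.1519] yaw -5.4 tilt 0.0025 w 0.0448 F [-0.3  0.4 -1.7] q7 -1.07 t 31.6
nr row x -5.0 y 11.7 z -323.5 roll 0.0 | cur [0.5408 0.3331 0.1519] yaw -5.4 tilt 0.0025 w 0.0448 F [-0.3  0.4 -1.7] q7 -1.07 t 31.6
fl row x 125.1 y 12.0 z -255.5 roll 0.0 | cur [0.5408 0.3331 0.1519] yaw -5.4 tilt 0.0025 w 0.0448 F [-0.3  0.4 -1.7] q7 -1.07 t 31.6
fr row x 125.0 y 12.0 z -323.5 roll 0.0 | cur [0.5408 0.3331 0.1519] yaw -5.4 tilt 0.0025 w 0.0448 F [-0.3  0.4 -1.7] q7 -1.07 t 31.6
```

```bash
python3 -m crank '[{"x":-5,"y":0,"z":-323,"roll":0,"grip":160},{"x":-5,"y":0,"z":-323,"roll":0,"grip":160},{"x":-5,"y":0,"z":-323,"roll":0,"grip":160},{"x":-5,"y":0,"z":-323,"roll":0,"grip":160},{"x":-5,"y":0,"z":-323,"roll":0,"grip":160},{"x":-5,"y":0,"z":-323,"roll":0,"grip":160},{"x":-5,"y":0,"z":-323,"roll":0,"grip":160},{"x":-5,"y":0,"z":-323,"roll":0,"grip":160},{"x":-5,"y":0,"z":-323,"roll":0,"grip":160},{"x":-5,"y":0,"z":-323,"roll":0,"grip":160}]' 40; python3 - <<'E'
from h import *
go(*UW['nr'],.0515,-5.4)
E
```

```text
t: 32.6
ee_pos: [0.5045, 0.0135, 0.15]
ee_rot: [-0.706, 0.033, -0.032, 0.707]
contact_force: [-1.4, -0.2, -0.3]
gripper_width: 0.0446
row x 1.3 y 98.5 z -1.9 roll 0.1 | cur [0.5045 0.0135 0.15  ] yaw -5.3 tilt 0.0016 w 0.0446 F [-1.4 -0.2 -0.3] q7 -0.50 t 32.6
```

```bash
python3 -m crank '[{"x":1,"y":45,"z":-2,"roll":0,"grip":160},{"x":1,"y":80,"z":-2,"roll":0,"grip":160},{"x":1,"y":92,"z":-2,"roll":0,"grip":160},{"x":1,"y":97,"z":-2,"roll":0,"grip":160},{"x":1,"y":98,"z":-2,"roll":0,"grip":160},{"x":1,"y":98,"z":-2,"roll":0,"grip":160}]' 40
```

```text
t: 33.2
ee_pos: [0.5068, 0.0114, 0.0539]
ee_rot: [-0.706, 0.032, -0.033, 0.707]
contact_force: [-0.3, -0.4, -1.2]
gripper_width: 0.0445
```

```bash
python3 -m crank '[{"x":0,"y":2,"z":0,"roll":0,"grip":160},{"x":0,"y":3,"z":0,"roll":0,"grip":160},{"x":0,"y":3,"z":0,"roll":0,"grip":85},{"x":0,"y":3,"z":0,"roll":0,"grip":85},{"x":0,"y":3,"z":0,"roll":0,"grip":85},{"x":0,"y":-47,"z":0,"roll":0,"grip":85},{"x":0,"y":-97,"z":0,"roll":0,"grip":85},{"x":0,"y":-100,"z":0,"roll":0,"grip":85},{"x":0,"y":-100,"z":0,"roll":0,"grip":85}]' 40; python3 - <<'E'
from h import *
o=look('14',('top','side',))
go(.5485,.433,-.0225,-5.4)
for n in('side','top'):
  for j in jars(o[n][0],o[n][2]):
    if .3<j[3][0]<.7 and -.1<j[3][1]<.48 and j[4][2]<.026: print(n,*j[:2],j[4])
  for j in jars(o[n][0],o[n][2],.1,.115):
    if .4<j[3][0]<.7 and -.1<j[3][1]<.2: print('up',n,*j[:2],j[4])
z=o['side'][0][100:260,150:350,::-1]
cv2.imwrite('pics/c14.png',cv2.resize(z,None,fx=3.6,fy=3.6,interpolation=3))
E
```

```text
t: 34.1
ee_pos: [0.5073, 0.0097, 0.154]
ee_rot: [0.707, -0.032, 0.034, -0.706]
contact_force: [0.1, -0.6, 0.9]
gripper_width: 0.0568
row x 3.7 y 174.0 z 425.8 roll 0.0 | cur [0.5051 0.0095 0.1517] yaw -5.4 tilt 0.0015 w 0.0568 F [-0.4  0.3 -0.2] q7 -0.50 t 34.2
side 155.0 271.0 (0.5497, 0.4365, 0.0249)
side 179.0 291.0 (0.4467, 0.424, 0.0245)
side 235.0 300.0 (0.3215, 0.339, 0.0162)
up side 244.0 162.0 (0.6456, -0.0163, 0.0547)
up side 261.0 183.0 (0.5204, 0.0371, 0.0729)
up side 269.0 190.0 (0.5018, 0.0124, 0.0254)
top 149.0 208.0 (0.5481, 0.4308, 0.0234)
top 151.0 235.0 (0.4466, 0.4212, 0.0232)
top 174.0 271.0 (0.3188, 0.3344, 0.0145)
```

View pics/c14.png

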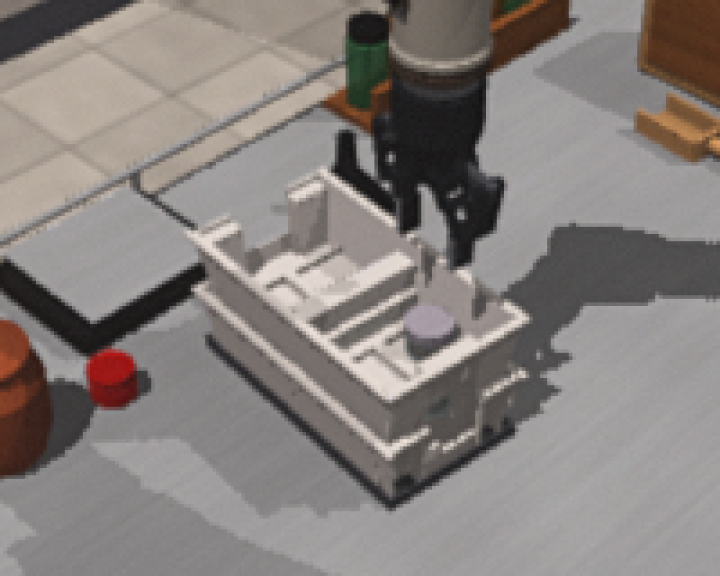

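Jar stands in the near-right upper well (px ~269,190). Next jar at (0.5485, 0.4335).

```bash
python3 -m crank '[{"x":4,"y":0,"z":426,"roll":0,"grip":70},{"x":4,"y":0,"z":426,"roll":0,"grip":70},{"x":4,"y":0,"z":426,"roll":0,"grip":70},{"x":4,"y":20,"z":426,"roll":0,"grip":70},{"x":4,"y":40,"z":426,"roll":0,"grip":70},{"x":4,"y":60,"z":426,"roll":0,"grip":70},{"x":4,"y":80,"z":426,"roll":0,"grip":70},{"x":4,"y":100,"z":426,"roll":0,"grip":70},{"x":4,"y":100,"z":426,"roll":0,"grip":70},{"x":4,"y":100,"z":426,"roll":0,"grip":70},{"x":4,"y":100,"z":426,"roll":0,"grip":70},{"x":4,"y":100,"z":426,"roll":0,"grip":70}]' 40; python3 - <<'E'
from h import *
go(.549,.4335,-.0225,-5.4)
E
```

```text
t: 35.4
ee_pos: [0.5496, 0.4323, 0.0515]
ee_rot: [0.707, -0.033, 0.033, -0.706]
contact_force: [0.6, -0.3, 1.7]
gripper_width: 0.0622
row x -0.7 y 74.0 z 1.3 roll 0.0 | cur [0.5496 0.4323 0.0515] yaw -5.4 tilt 0.0021 w 0.0622 F [ 0.6 -0.3  1.7] q7 -1.22 t 35.4
```

```bash
python3 -m crank '[{"x":0,"y":45,"z":1,"roll":0,"grip":70},{"x":0,"y":70,"z":1,"roll":0,"grip":70},{"x":0,"y":74,"z":1,"roll":0,"grip":70},{"x":0,"y":74,"z":1,"roll":0,"grip":70},{"x":0,"y":74,"z":1,"roll":0,"grip":160},{"x":0,"y":74,"z":1,"roll":0,"grip":160},{"x":0,"y":74,"z":1,"roll":0,"grip":160},{"x":0,"y":74,"z":1,"roll":0,"grip":160},{"x":0,"y":74,"z":1,"roll":0,"grip":160},{"x":0,"y":34,"z":1,"roll":0,"grip":160},{"x":0,"y":-16,"z":1,"roll":0,"grip":160},{"x":0,"y":-66,"z":1,"roll":0,"grip":160},{"x":0,"y":-98,"z":1,"roll":0,"grip":160},{"x":0,"y":-98,"z":1,"roll":0,"grip":160},{"x":0,"y":-98,"z":1,"roll":0,"grip":160}]' 40
python3 - <<'E'
from h import *
go(*UW['nl'],.15,-5.4)
E
```

```text
t: 36.9
ee_pos: [0.5502, 0.435, 0.1522]
ee_rot: [-0.706, 0.032, -0.034, 0.707]
contact_force: [-0.5, -1.2, -1.2]
gripper_width: 0.0444
row x -4.9 y 1.7 z -357.8 roll 0.0 | cur [0.5502 0.435  0.1522] yaw -5.4 tilt 0.0026 w 0.0444 F [-0.5 -1.2 -1.2] q7 -1.17 t 36.9
```

```bash
python3 -m crank '[{"x":-5,"y":0,"z":-357,"roll":0,"grip":160},{"x":-5,"y":0,"z":-357,"roll":0,"grip":160},{"x":-5,"y":0,"z":-357,"roll":0,"grip":160},{"x":-5,"y":0,"z":-357,"roll":0,"grip":160},{"x":-5,"y":0,"z":-357,"roll":0,"grip":160},{"x":-5,"y":0,"z":-357,"roll":0,"grip":160},{"x":-5,"y":0,"z":-357,"roll":0,"grip":160},{"x":-5,"y":0,"z":-357,"roll":0,"grip":160},{"x":-5,"y":0,"z":-357,"roll":0,"grip":160},{"x":-5,"y":0,"z":-357,"roll":0,"grip":160}]' 40; python3 - <<'E'
from h import *
go(*UW['nl'],.0515,-5.4)
E
```

```text
t: 37.9
ee_pos: [0.5109, 0.0809, 0.1501]
ee_rot: [-0.706, 0.033, -0.032, 0.707]
contact_force: [-0.0, 0.3, -0.5]
gripper_width: 0.0445
row x 1.3 y 98.6 z -1.6 roll 0.1 | cur [0.5109 0.0809 0.1501] yaw -5.3 tilt 0.0015 w 0.0445 F [-0.   0.3 -0.5] q7 -0.65 t 37.9
```

```bash
python3 -m crank '[{"x":1,"y":45,"z":-1,"roll":0,"grip":160},{"x":1,"y":80,"z":-1,"roll":0,"grip":160},{"x":1,"y":92,"z":-1,"roll":0,"grip":160},{"x":1,"y":97,"z":-1,"roll":0,"grip":160},{"x":1,"y":99,"z":-1,"roll":0,"grip":160},{"x":1,"y":100,"z":-1,"roll":0,"grip":160},{"x":1,"y":100,"z":-1,"roll":0,"grip":160},{"x":1,"y":100,"z":-1,"roll":0,"grip":85},{"x":1,"y":100,"z":-1,"roll":0,"grip":85},{"x":1,"y":100,"z":-1,"roll":0,"grip":85},{"x":1,"y":50,"z":-1,"roll":0,"grip":85},{"x":1,"y":0,"z":-1,"roll":0,"grip":85},{"x":1,"y":0,"z":-1,"roll":0,"grip":85},{"x":1,"y":0,"z":-1,"roll":0,"grip":85}]' 40; python3 - <<'E'
from h import *
o=look('15',('top','side',))
go(.4468,.4225,-.0225,-5.4)
for n in('side','top'):
  for j in jars(o[n][0],o[n][2]):
    if .3<j[3][0]<.7 and -.1<j[3][1]<.48 and j[4][2]<.026: print(n,*j[:2],j[4])
  for j in jars(o[n][0],o[n][2],.1,.115):
    if .4<j[3][0]<.7 and -.1<j[3][1]<.2: print('up',n,*j[:2],j[4])
z=o['side'][0][100:260,150:350,::-1]
cv2.imwrite('pics/c15.png',cv2.resize(z,None,fx=3.6,fy=3.6,interpolation=3))
E
```

```text
t: 39.3
ee_pos: [0.5138, 0.0789, 0.1521]
ee_rot: [-0.706, 0.032, -0.034, 0.706]
contact_force: [-0.8, -0.2, -0.9]
gripper_width: 0.0569
row x -96.7 y 172.4 z 336.7 roll 0.0 | cur [0.5118 0.0783 0.1499] yaw -5.4 tilt 0.0012 w 0.0566 F [-0.1  0.5 -1.1] q7 -0.65 t 39.4
side 179.0 291.0 (0.4485, 0.4256, 0.0241)
side 235.0 300.0 (0.3223, 0.3396, 0.0163)
up side 233.0 161.0 (0.6938, -0.0116, 0.0122)
up side 272.0 187.0 (0.5051, -0.0169, 0.0528)
up side 246.0 186.0 (0.5629, 0.0566, 0.0374)
up side 254.0 199.0 (0.5072, 0.0795, 0.0248)
up side 241.0 201.0 (0.5251, 0.1163, 0.0254)
up side 263.0 213.0 (0.4436, 0.1033, 0.0209)
top 151.0 235.0 (0.4472, 0.4207, 0.0231)
top 174.0 271.0 (0.3187, 0.334, 0.015)
```

View pics/c15.png

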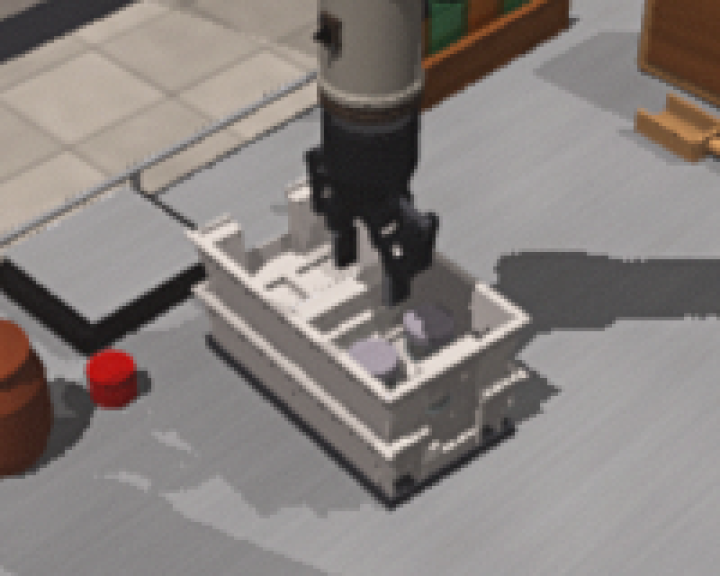

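```bash
python3 - <<'E'
from h import *
W=cloud('top',np.load('pics/top15.npz')['d']); p=W[222:248,74:104].reshape(-1,3); q=p[p[:,2]>.19]; print(len(q),cv2.minEnclosingCircle(q[:,:2].astype(np.float32)),np.median(q[:,2]))
E
python3 -m crank '[{"x":-97,"y":0,"z":337,"roll":0,"grip":70},{"x":-97,"y":0,"z":337,"roll":0,"grip":70},{"x":-97,"y":0,"z":337,"roll":0,"grip":70},{"x":-97,"y":20,"z":337,"roll":0,"grip":70},{"x":-97,"y":40,"z":337,"roll":0,"grip":70},{"x":-97,"y":60,"z":337,"roll":0,"grip":70},{"x":-97,"y":80,"z":337,"roll":0,"grip":70},{"x":-97,"y":100,"z":337,"roll":0,"grip":70},{"x":-97,"y":100,"z":337,"roll":0,"grip":70},{"x":-97,"y":100,"z":337,"roll":0,"grip":70}]' 40; python3 - <<'E'
from h import *
go(.4478,.423,-.0225,-5.4)
E
```

```text
715 ((0.4444389045238495, 0.5613042116165161), 0.04609914496541023) 0.2251264507120987
t: 40.4
ee_pos: [0.4457, 0.4221, 0.0487]
ee_rot: [0.707, -0.034, 0.031, -0.705]
contact_force: [1.0, -1.0, 0.2]
gripper_width: 0.0621
row x 2.3 y 71.2 z 1.3 roll 0.1 | cur [0.4457 0.4221 0.0487] yaw -5.3 tilt 0.0046 w 0.0621 F [ 1.  -1.   0.2] q7 -1.37 t 40.4
```

```bash
python3 -m crank '[{"x":2,"y":45,"z":1,"roll":0,"grip":70},{"x":2,"y":68,"z":1,"roll":0,"grip":70},{"x":2,"y":71,"z":1,"roll":0,"grip":70},{"x":2,"y":71,"z":1,"roll":0,"grip":70},{"x":2,"y":71,"z":1,"roll":0,"grip":160},{"x":2,"y":71,"z":1,"roll":0,"grip":160},{"x":2,"y":71,"z":1,"roll":0,"grip":160},{"x":2,"y":71,"z":1,"roll":0,"grip":160},{"x":2,"y":71,"z":1,"roll":0,"grip":160},{"x":2,"y":31,"z":1,"roll":0,"grip":160},{"x":2,"y":-19,"z":1,"roll":0,"grip":160},{"x":2,"y":-69,"z":1,"roll":0,"grip":160},{"x":2,"y":-101,"z":1,"roll":0,"grip":160},{"x":2,"y":-101,"z":1,"roll":0,"grip":160},{"x":2,"y":-101,"z":1,"roll":0,"grip":160}]' 40
python3 - <<'E'
from h import *
go(*UW['fr'],.15,-5.4)
E
```

```text
t: 41.9
ee_pos: [0.45, 0.4242, 0.1531]
ee_rot: [-0.706, 0.032, -0.034, 0.707]
contact_force: [0.3, 0.2, -2.0]
gripper_width: 0.045
row x 223.9 y 3.2 z -405.7 roll 0.0 | cur [0.45   0.4242 0.1531] yaw -5.4 tilt 0.0030 w 0.0450 F [ 0.3  0.2 -2. ] q7 -1.29 t 41.9
```

```bash
python3 -m crank '[{"x":224,"y":0,"z":-405,"roll":0,"grip":160},{"x":224,"y":0,"z":-405,"roll":0,"grip":160},{"x":224,"y":0,"z":-405,"roll":0,"grip":160},{"x":224,"y":0,"z":-405,"roll":0,"grip":160},{"x":224,"y":0,"z":-405,"roll":0,"grip":160},{"x":224,"y":0,"z":-405,"roll":0,"grip":160},{"x":224,"y":0,"z":-405,"roll":0,"grip":160},{"x":224,"y":0,"z":-405,"roll":0,"grip":160},{"x":224,"y":0,"z":-405,"roll":0,"grip":160},{"x":224,"y":0,"z":-405,"roll":0,"grip":160},{"x":224,"y":0,"z":-405,"roll":0,"grip":160},{"x":224,"y":0,"z":-405,"roll":0,"grip":160}]' 40; python3 - <<'E'
from h import *
go(*UW['fr'],.0515,-5.4)
E
```

```text
t: 43.1
ee_pos: [0.6331, 0.0013, 0.1503]
ee_rot: [-0.706, 0.034, -0.032, 0.707]
contact_force: [0.3, 0.9, -0.5]
gripper_width: 0.0442
row x 2.4 y 98.8 z -1.9 roll 0.1 | cur [0.6331 0.0013 0.1503] yaw -5.3 tilt 0.0030 w 0.0442 F [ 0.3  0.9 -0.5] q7 -0.52 t 43.1
```

```bash
python3 -m crank '[{"x":2,"y":45,"z":-1,"roll":0,"grip":160},{"x":2,"y":80,"z":-1,"roll":0,"grip":160},{"x":2,"y":92,"z":-1,"roll":0,"grip":160},{"x":2,"y":97,"z":-1,"roll":0,"grip":160},{"x":2,"y":99,"z":-1,"roll":0,"grip":160},{"x":2,"y":100,"z":-1,"roll":0,"grip":160},{"x":2,"y":100,"z":-1,"roll":0,"grip":160},{"x":2,"y":100,"z":-1,"roll":0,"grip":85},{"x":2,"y":100,"z":-1,"roll":0,"grip":85},{"x":2,"y":100,"z":-1,"roll":0,"grip":85},{"x":2,"y":50,"z":-1,"roll":0,"grip":85},{"x":2,"y":0,"z":-1,"roll":0,"grip":85},{"x":2,"y":-20,"z":-1,"roll":0,"grip":85}]' 40; python3 -m crank '[{"x":-40,"y":-20,"z":-50,"roll":0,"grip":85},{"x":-80,"y":-40,"z":-100,"roll":0,"grip":85},{"x":-100,"y":-40,"z":-150,"roll":0,"grip":85},{"x":-120,"y":-40,"z":-200,"roll":0,"grip":85},{"x":-150,"y":-40,"z":-250,"roll":0,"grip":85},{"x":-150,"y":-40,"z":-300,"roll":0,"grip":85},{"x":-150,"y":-40,"z":-350,"roll":0,"grip":85},{"x":-150,"y":-40,"z":-350,"roll":0,"grip":85}]' 40; python3 - <<'E'
from h import *
o=look('16',('top','side',))
for n in('side','top'):
  for lo in(.026,.1):
   for j in jars(o[n][0],o[n][2],lo,lo+.018):
    if .3<j[3][0]<.7 and -.1<j[3][1]<.48 and j[4][2]<.03: print(n,lo,*j[:2],j[4])
z=o['side'][0][100:260,150:350,::-1]
W=o['top'][2]
m=(W[...,2]>.128)&(W[...,2]<.16)&(np.abs(W[...,0]-.57)<.2)&(np.abs(W[...,1]-.05)<.14);P=W[m];p=P[:,:2]-C
a=np.stack([p@X,p@Y],1)*1000
print('rim',np.percentile(a,[.5,99.5],axis=0).round(1).tolist(),'fit z', np.linalg.lstsq(np.c_[p,np.ones(len(p))],P[:,2],rcond=None)[0].round(4))
cv2.imwrite('pics/c16.png',cv2.resize(z,None,fx=3.6,fy=3.6,interpolation=3))
z=o['top'][0][120:280,190:330,::-1]
cv2.imwrite('pics/c16t.png',cv2.resize(z,None,fx=3.5,fy=3.5,interpolation=3))
E
```

```text
t: 44.4
ee_pos: [0.6392, 0.0001, 0.1769]
ee_rot: [-0.706, 0.03, -0.035, 0.707]
contact_force: [0.5, 0.8, 0.3]
gripper_width: 0.0568
t: 45.2
ee_pos: [0.4533, -0.3386, 0.2121]
ee_rot: [0.707, -0.033, 0.034, -0.706]
contact_force: [0.2, -0.4, 0.4]
gripper_width: 0.057
side 0.026 235.0 300.0 (0.3201, 0.3373, 0.0154)
side 0.1 243.0 170.0 (0.6337, 0.0037, 0.0249)
side 0.1 254.0 199.0 (0.5061, 0.0806, 0.0242)
side 0.1 286.0 198.0 (0.4367, 0.0051, 0.0217)
top 0.026 174.0 270.0 (0.3186, 0.3344, 0.0143)
top 0.1 266.0 178.0 (0.6329, -0.002, 0.023)
top 0.1 244.0 214.0 (0.5078, 0.0766, 0.0228)
top 0.1 264.0 214.0 (0.5047, 0.0085, 0.0229)
rim [[-141.5, -81.8], [140.9, 78.0]] fit z [-0.0058 -0.0021  0.1363]
```

View pics/c16.png

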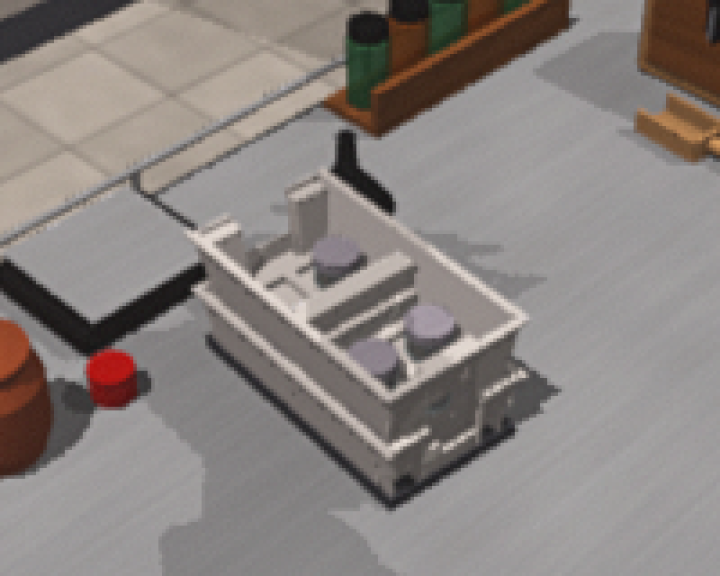

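View pics/top16.png

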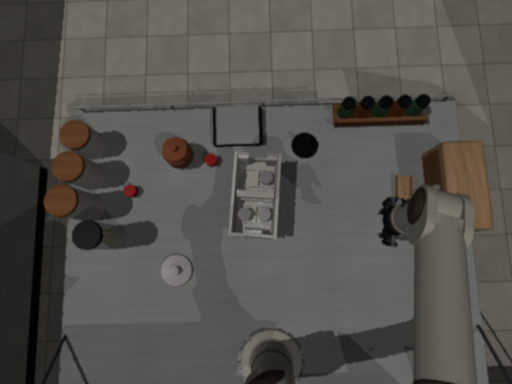

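View pics/c16t.png

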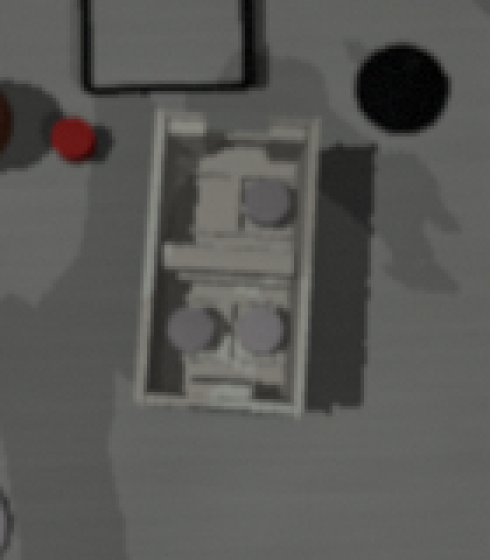

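```bash
python3 - <<'E'
from h import *
for t in('2','6'):
  for j in jars(*[(lambda z:(z['im'],cloud('top',z['d'])))(np.load(f'pics/top{t}.npz'))][0],amin=60,amax=200):
    if j[4][2]<.03: print(t,*j[:2],j[4])
from pathlib import Path
arm.close_job(); print(arm.observe()['t'])
E
```

```text
2 210.0 159.0 (0.7228, 0.202, 0.0226)
2 130.0 190.0 (0.6132, 0.5027, 0.0237)
2 173.0 192.0 (0.607, 0.3391, 0.0218)
2 149.0 208.0 (0.5467, 0.4308, 0.0239)
2 176.0 210.0 (0.539, 0.3303, 0.0232)
2 174.0 234.0 (0.4498, 0.3378, 0.0227)
2 151.0 235.0 (0.4472, 0.4202, 0.023)
2 201.0 238.0 (0.4309, 0.2385, 0.023)
6 210.0 159.0 (0.7229, 0.202, 0.0228)
6 130.0 190.0 (0.6149, 0.5022, 0.0234)
6 149.0 208.0 (0.5486, 0.4305, 0.0236)
6 176.0 210.0 (0.5383, 0.3315, 0.023)
6 174.0 234.0 (0.4494, 0.3371, 0.0231)
6 151.0 235.0 (0.4467, 0.4213, 0.0238)
6 201.0 239.0 (0.4304, 0.2378, 0.0227)
the job is handed in; nothing more can be done
the job is handed in; nothing more can be done
```

I found seven jars. Four stand in the lower tote's wells. The other tote is stacked on it, turned end for end, and the remaining three jars stand in its wells. I handed the job in at about 45 s.

**Last checks**
- **Upper tote:** it is level, its rim is about 138 mm above the surface, as a tote standing on the ledges should be, and it lines up with the lower tote within about 2 mm.
- **Jars in the upper tote:** each is within about 3 mm of its well's point.
- **Jars in the lower tote:** in the last pictures before stacking they stood upright within about 3 mm of their points. The upper tote hides them now, so I could not look again.
- **Lower tote, red look-alikes and the other things on the shelf:** they look where they were at the start. I did not measure these again at the end. The scoop is partly hidden by the arm in the last picture.
- **Arm:** it is parked clear of everything.

**What disagreed**
- **Fingertip height:** the fingertips are about 35 mm higher than the tool reading says. My first close on a jar passed over its lid without disturbing it, and I corrected for the difference afterwards.
- **Camera positions:** the two cameras differ by about 4 mm in y, so I used their average. They also read about 2 mm off the robot in x, and I allowed for that when stacking.

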